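Clamp-check a module and post it into the tested box

TASK

Check the module waiting in the channel of the test jig: swing the toggle clamp over onto it, let go and leave it held by the clamp alone for a good second, then swing the clamp fully back again. Then push the module along the channel, in under the sprung flap, until the flap has fallen fully shut behind its tall body, and leave it there with the clamp still back. Do not knock about the other things on the table.

Things in the scene. Friction and masses are not known exactly. Their poses are not given: they have to be found in the camera images.
- jig: Test jig fixed to the table: plywood base spanning x -120..300, y -75..195 mm, 15 mm thick, with a straight channel, a toggle clamp at the left and a grey box at the far end. Origin at table height on the channel's centre line; x runs along the channel away from the robot to the flap, y left (clamp side), z up.
- channel (a point): Point on the channel floor at jig x = 0, y = 0, z = 15 mm. Two aluminium rails, inner faces at jig y = +-34 mm, tops at z = 29 mm, run from jig x = -117 to 293 mm, on into the box.
- lintel (a point): Middle of the front lower edge of the box's steel lintel, at jig x = 97, y = 0, z = 84 mm. The box lies behind it, to jig x = 295 mm, y +-53 mm (inside +-47 mm), roof top (clear plastic) at z = 94 mm. The flap's hinge barrel, 4 mm radius, is just behind and below this edge.
- clamp_hinge (a point): The clamp's hinge axis (parallel to the jig's x) at jig x = 20, y = 140, z = 85 mm. Fixed, in a steel bracket at jig x 5..35, y 117..167 mm, up to z = 100 mm.
- clamp_grip (a point): Gripping point on the clamp's handle: round black bar, 16 mm diameter, parallel to the hinge axis, 174 mm from it. From the 12 mm thick arm (jig x = 20 mm) the bar sticks out to the robot's side to x = -65 mm; this point is at x = -30 mm. It swings with the clamp: jig y 218, z 240 mm when back; y -30, z 120 mm when down on the module; highest z 259 mm.
- clamp (a joint): Clamp swing (rad): 0 = fully back (arm up, leaning 15 degrees out to the left, on its stop), growing as the arm swings over the channel; 1.83 = arm level, rubber pad on the module. An over-centre spring drives it to the nearer end, changing over near 0.9; moving it off either end takes 4 to 8 N at the handle.
- module_mid (a point): Centre (23 mm above its underside) of the loose module's 130 x 64 mm outline; x as the jig's. Aluminium, about 0.35 kg, 2 mm side play in the channel. Its tall body, 46 mm high, spans x -29..65 mm from here; the low black connector foot behind it, 18 mm high, 64 mm wide, spans x -65..-29 mm. Push on the foot's upright rear face.
- flap_hinge (a point): Middle of the flap's hinge axis (parallel to the jig's y), at jig x = 105, y = 0, z = 82 mm. Fixed.
- flap (a joint): Flap swing (rad): 0 = hanging shut, growing as the lower edge swings inwards (jig +x). A steel plate 86 mm wide, 45 mm long, shut by a light spring. The module's foot passes beneath it; the tall body lifts it. It drops behind the body when module_mid is at jig x = 176 mm; the foot's rear face is then 6 mm past the flap, so the pushing tool must slope in under the lintel.
- valve: Bystander: upright glass valve, 42 mm diameter, 105 mm tall, right of the jig. Origin at the centre of its underside.
- meter: Bystander: grey hand meter 150 x 80 x 42 mm lying right of the channel and box. Origin at the centre of its underside.
- transformer: Bystander: small transformer 70 x 80 x 61 mm, left of the clamp bracket. Origin at the centre of its underside.
- reel: Bystander: white reel of copper wire, 60 mm diameter, 28 mm tall, on the jig's base between the clamp bracket and the robot. Origin at the centre of its underside.
- screwdriver: Bystander: wooden-handled screwdriver lying near the right of the table. Origin under its middle.
Things that resemble listed ones, but are neither listed nor needed, are in the scene too. Leave any brown or turquoise look-alike of the part that bears module_mid alone.

How it is judged:
By the outcome, as a careful person would: the job done as asked, in the order asked, and still so for the second after the job is handed in, with the robot touching nothing.
It also fails if it takes over 72 s, if anything falls off the work surface, if the arm or the gripper's body presses on something with over 40 N, if the wrist force passes 120 N, or if a joint passes its speed limit or range.

ROBOT

A 7-joint arm with a two-finger parallel gripper is mounted at the origin on the work surface. World frame = base frame: x ahead of the robot, y to its left, z up, the work surface at z = 0. Lengths are in m, angles in degrees, forces in N, time in s.
With the tool pointing down it reaches from about 0.425 to 0.875 m from the base axis. Payload 4.7 kg.
Tool frame: the origin (TCP) lies on the centre line of the jaws, within the pads' length; the fingertips stand 11 mm ahead of it and the grasp point (between the pads) lies 8 mm behind it (finger_overhang is the x of the fingertips in the tool frame, in m); x points along the fingers, z is the direction in which the jaws open and shut, and the axes are right-handed (so a half turn about x gives the same grasp; the last joint's range is limited). The gripper opens to 87 mm and grips with 3 to 60 N. Pads are 19 mm wide; open, the fingers measure 117 mm over their backs; the gripper's body (75 mm by 190 mm) begins 51 mm behind the grasp point.
Start: joints at [-72.989, 18.392, -4.016, 83.108, 1.295, 78.541, -3.26], TCP at [0.181, 0.624, 0.234] pointing down, gripper open.
Joint ranges: [-163.93, 163.93], [-17.29, 119.83], [-79.2, 71.16], [3.27, 140.29], [-89.18, 269.18], [5.43, 117.66], [-154.24, 154.24]. Speed limits (degrees/s): [147.25, 147.25, 180, 180, 180, 180, 180].

INTERFACE

Orientations are given as [roll, pitch, yaw] about the fixed x, y, z axes, in that order (R = Rz(yaw) Ry(pitch) Rx(roll)).
In Python, from cell import get_obs, read_camera, sign_off, cut_out, finger_overhang gives the robot as it stands.
- The arm moves only by the tool servo_tool, never from a script. Its argument "rows" is one flat list of numbers, 5 for each row, row after row: the shift along the world's x, y, z in mm, then the turn about the world's z in degrees, then the closure, from 0 (fully open) to 1 (shut). A call has 1 to 10 rows; each row is the pose to reach, as a shift and turn from the pose commanded when the call began; what a row does not reach only later rows make up. A row lasts 1/12 s, in which the tool goes at most 41.7 mm and 7.16 degrees, less where a joint would pass 70% of its speed; a pose out of reach is approached as far as the arm can. A call with a gripper value outside its range is refused whole. The fingers move at their own pace and stop on an object; "force" is the grip in N (left out, the last holds). Time passes only in rows, so rows that repeat a pose let the fingers close. It gives the time, the measured TCP pose, the force and the opening at its end, in the units of the state.
- get_obs(): the state, without advancing time (a new reading comes with each control period).
- read_camera(name): name is "scene" or "top" or "wrist"; returns a dict with "frame" (480x640x3 uint8, blue, green, red), "range_z" (480x640 float32, m along the optical axis (not along the pixel's ray), 0 where there is no reading), "intrinsics" (3x3 intrinsics, pixels), "k1" (the pictures are not rectified: a ray, as slopes to the right and down, at radius r is drawn at 1 + k1 r^2 times it, then the intrinsics apply), "cam_to_world" (4x4, takes a point from camera to world coordinates); the wrist camera has in their place "tool_from_camera" (4x4, takes a point from camera to tool coordinates, whose origin is the TCP and whose axes are the tool frame's). Camera axes: x right, y down, z forward; pixel columns grow to the right and rows downward; lengths in m; the calibration is good to about 2 mm. A picture is of the moment at which its call begins: read the wrist's pose just before it.
- sign_off(): hands the job in, once; it reports no verdict.
Trained networks look in a picture, given as the dict that the camera call returned (one of the last four; its "shot" number tells which), for a name from the list of things; names that differ only in an ending like _2 or _b are one class to them, and where a whole thing is asked for, a point or a joint stands for the part that bears it (a point fixed in the world has none). Each returns a list of dicts, best first, with "score" (0 to 1); they miss things now and then, are a little off and sometimes report something else, mostly with a low value. They report only what shows in the picture. A call takes as long as a camera call. They do not tell look-alikes from the thing itself.
- cut_out(name, picture): "pixels" (480x640 bool, what is visible of it) and "extent" ([centre column, centre row, width, height] in pixels, round what is visible of it).
The state is a dict: "time_s": time; "qpos": joint angles; "joint_velocities": joint speeds; "effort": joint torques, N m; "tool_pos": TCP position; "tool_rot": TCP orientation; "force": force on the tool from outside, world axes, zero at the start; "wrist_torque": the same for the moment, N m; "grip_width": finger opening in m.
Only numpy, scipy, OpenCV 4.12 (cv2) and the standard library are available. Lean on these libraries where they do the work, as an engineer would, in place of code of your own. Each camera call takes 0.05 s, during which the arm holds its last target.

## Working session

There is one attempt and no reset: what is moved stays moved. The work goes in short steps, Python scripts to look and compute and a tool call to move; the robot and the scene stay as the last step left them, time stands still between calls to the robot, and variables do not carry over. Pictures are saved under pics/ and viewed, and the job is handed in when it is done.

Besides the shell and the picture viewer there is one more tool, called after "Call:" by a JSON object that holds its "op" and its "data", one argument or row to a line. servo_tool: Moves the arm, as the interface text tells. Its arguments: {"type":"object","properties":{"rows":{"type":"array"},"force":{"type":"number"}},"required":["rows"]}

```bash
ls; mkdir -p pics; cat > h.py <<'E'
import numpy as np, cv2
from cell import get_obs, read_camera, sign_off, cut_out, finger_overhang
def pix2w(p,u,v,z=None,zw=None):
    K=np.array(p["intrinsics"]);T=np.array(p["cam_to_world"])
    xd=(u-K[0,2])/K[0,0]; yd=(v-K[1,2])/K[1,1]
    x,y=xd,yd
    for _ in range(10):
        r2=x*x+y*y; x=xd/(1+p["k1"]*r2); y=yd/(1+p["k1"]*r2)
    d=np.array([x,y,1.0])
    if zw is not None:
        dw=T[:3,:3]@d; z=(zw-T[2,3])/dw[2]
    if z is None: z=p["range_z"][int(round(v)),int(round(u))]
    return (T@np.append(d*z,1))[:3]
def w2pix(p,w):
    K=np.array(p["intrinsics"]);T=np.linalg.inv(np.array(p["cam_to_world"]))
    c=T@np.append(w,1); x,y=c[0]/c[2],c[1]/c[2]; s=1+p["k1"]*(x*x+y*y)
    return K[0,0]*x*s+K[0,2],K[1,1]*y*s+K[1,2]
E
python3 - <<'E'
from h import *
o=get_obs(); print({k:np.round(v,3) for k,v in o.items()}, finger_overhang)
for n in ["scene","top"]:
    p=read_camera(n); cv2.imwrite(f"pics/{n}0.png",p["frame"])
    for nm in ["jig","module_mid","clamp","clamp_grip","flap","valve","meter","transformer","reel","screwdriver"]:
        try:
            r=cut_out(nm,p); print(n,nm,[(round(d["score"],2),np.round(d["extent"])) for d in r])
        except Exception as e: print(nm,e)
E
```

```text
pics
{'time_s': np.float64(0.0), 'qpos': array([-72.987,  18.439,  -4.014,  83.175,   1.294,  78.541,  -3.261]), 'joint_velocities': array([ 0.128, -0.039,  0.13 , -0.093, -0.019,  0.067, -0.026]), 'effort': array([-0.0000e+00, -4.9128e+01, -4.0400e-01, -3.1254e+01, -6.4000e-02,
        4.4000e-02,  0.0000e+00]), 'tool_pos': array([0.181, 0.624, 0.232]), 'tool_rot': array([-177.49 ,   89.89 , -103.696]), 'force': array([-0.785,  0.743, -0.086]), 'wrist_torque': array([-0.008, -0.009, -0.01 ]), 'grip_width': np.float64(0.087)} 0.011
scene jig [(0.97, array([328., 327., 182., 250.])), (0.74, array([368., 243.,  48.,  89.]))]
scene module_mid [(0.74, array([384., 220.,  58.,  45.])), (0.72, array([185., 256.,  54.,  58.])), (0.68, array([285., 312.,  48.,  52.]))]
scene clamp [(0.79, array([367., 244.,  50.,  93.]))]
scene clamp_grip [(0.84, array([368., 242.,  46.,  91.])), (0.52, array([328., 326., 179., 254.]))]
scene flap []
scene valve [(0.89, array([195., 305.,  23.,  34.]))]
scene meter [(0.6, array([220., 369.,  57.,  74.])), (0.19, array([326., 273.,  27.,  28.]))]
scene transf
[... 161 characters left out ...]
top jig [(0.72, array([328., 203., 152., 182.]))]
top module_mid [(0.87, array([356., 237.,  37.,  58.])), (0.76, array([212., 281.,  37.,  60.])), (0.57, array([407., 341.,  39.,  56.]))]
top clamp [(0.9, array([277., 214.,  57.,  42.]))]
top clamp_grip [(0.92, array([279., 212.,  54.,  42.]))]
top flap [(0.62, array([326., 203., 154., 181.]))]
top valve [(0.75, array([423., 284.,  21.,  16.]))]
top meter [(0.76, array([425., 223.,  44.,  64.]))]
top transformer [(0.58, array([359., 199.,  22.,   4.]))]
top reel [(0.92, array([300., 255.,  20.,  26.]))]
top screwdriver [(0.57, array([453., 297.,  59.,  59.])), (0.23, array([356., 238.,  38.,  59.])), (0.18, array([328., 202., 156., 181.]))]
```

View pics/scene0.png

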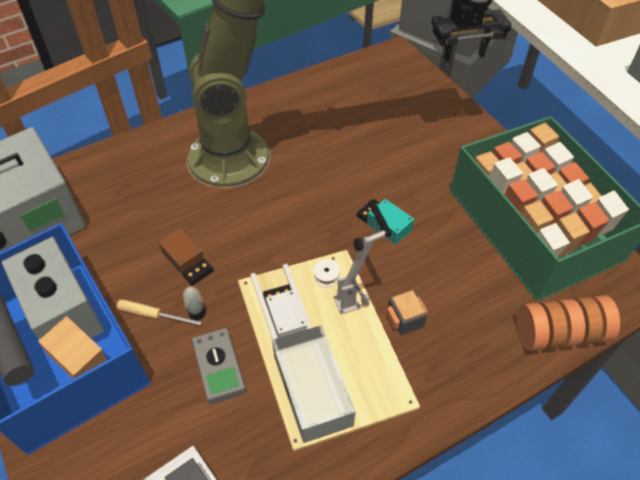

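View pics/top0.png

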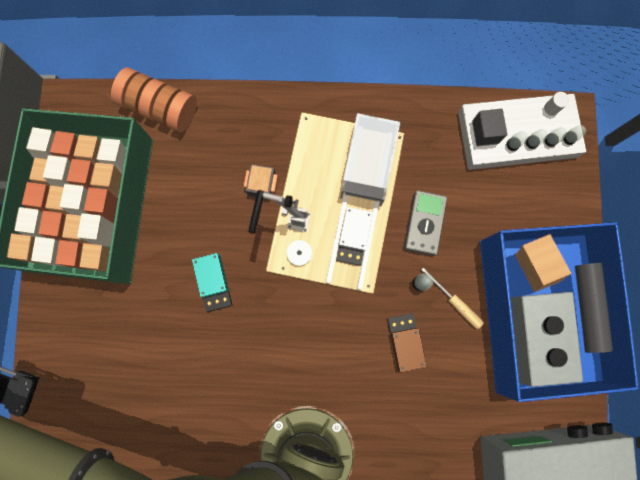

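Top view: the aluminium module sits in the channel at (356,237), foot toward the robot. The look-alikes are turquoise at (212,281) and brown at (407,341), both lying on the bare table, so I choose (356,237). Next I fit the jig pose and check the choice with a close crop.

```bash
cat > fit.py <<'E'
from h import *
from scipy.optimize import least_squares
p=read_camera("top"); f=p["frame"]
print("campos",np.round(p["cam_to_world"],3), p["intrinsics"][0])
# world points for all pixels
K=np.array(p["intrinsics"]);T=np.array(p["cam_to_world"])
u,v=np.meshgrid(np.arange(640),np.arange(480))
pts=cv2.undistortPoints  # not used
def allpts(p):
    xd=(u-K[0,2])/K[0,0]; yd=(v-K[1,2])/K[1,1];x,y=xd,yd
    for _ in range(10):
        r2=x*x+y*y; x=xd/(1+p["k1"]*r2); y=yd/(1+p["k1"]*r2)
    z=p["range_z"]; P=np.stack([x*z,y*z,z],-1)
    return P@T[:3,:3].T+T[:3,3]
W=allpts(p); np.save("W.npy",W)
hsv=cv2.cvtColor(f,cv2.COLOR_BGR2HSV)
m=((hsv[...,0]>15)&(hsv[...,0]<35)&(hsv[...,1]>40)&(hsv[...,2]>150)).astype(np.uint8)
m[:, :240]=0; m[:,420:]=0; m[:100]=0; m[310:]=0
n,l,s,c=cv2.connectedComponentsWithStats(m); print(s)
m=np.isin(l,[i for i in range(1,n) if s[i,4]>100])
cv2.imwrite("pics/mask.png",m.astype(np.uint8)*255)
q=np.argwhere(m); wp=np.array([pix2w(p,b,a,zw=0.015)[:2] for a,b in q])
(cx,cy),(w,h),ang=cv2.minAreaRect(wp.astype(np.float32)*1000)
print("rect",cx,cy,w,h,ang)
print(np.median(W[m][:,2]))
big=cv2.resize(f[100:310,230:440],None,fx=2.8,fy=2.8,interpolation=cv2.INTER_CUBIC); cv2.imwrite("pics/crop.png",big)
E
python3 fit.py
```

```text
campos [[ 0.028 -0.99   0.136  0.32 ]
 [-1.    -0.027  0.008 -0.012]
 [-0.005 -0.136 -0.991  1.384]
 [ 0.     0.     0.     1.   ]] [556.0596301    0.         313.17613971]
[[     0      0    640    480 295822]
 [   266    112    138    182  10632]
 [   249    167     21     24    378]
 [   273    180      2      2      4]
 [   272    183      2      7     11]
 [   347    196     28     16    300]
 [   345    211      1      1      1]
 [   342    225      1      1      1]
 [   341    230      1      1      1]
 [   340    235      1      1      1]
 [   338    244      1      3      3]
 [   337    250      1      2      2]
 [   340    252      4      4     12]
 [   348    253      4      5     15]
 [   336    255      1      3      3]
 [   356    255      4      4     14]]
rect 631.7465209960938 -10.854537963867188 361.9721984863281 422.0428771972656 79.7500991821289
0.01552528195807168
```

View pics/crop.png

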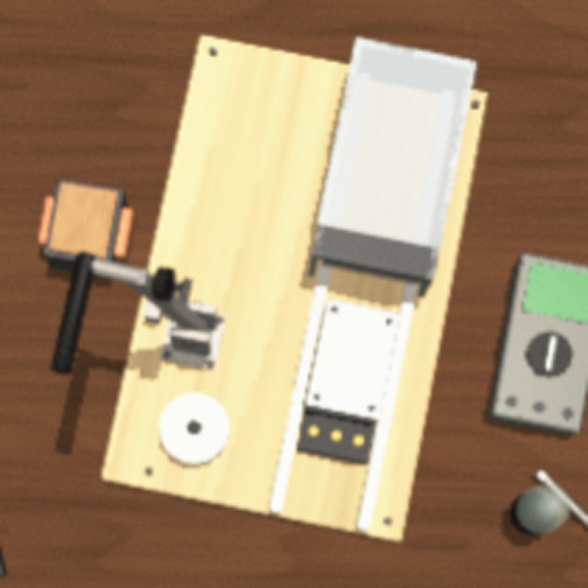

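The crop shows the white-topped aluminium module with its black foot (crop 335,435) between the rails, which confirms the choice. The grey transformer got into the mask, so I refit without it.

```bash
cat > fit2.py <<'E'
from h import *
p=read_camera("top"); f=p["frame"]
hsv=cv2.cvtColor(f,cv2.COLOR_BGR2HSV)
m=((hsv[...,0]>15)&(hsv[...,0]<35)&(hsv[...,1]>40)&(hsv[...,2]>150)).astype(np.uint8)
m[:, :240]=0; m[:,420:]=0; m[:100]=0; m[310:]=0
n,l,s,c=cv2.connectedComponentsWithStats(m)
m=l==1
q=np.argwhere(m); wp=np.array([pix2w(p,b,a,zw=0.015)[:2] for a,b in q])
print(cv2.minAreaRect(wp.astype(np.float32)*1000))
# robust line fits to left & right/bottom borders
from scipy.optimize import least_squares
# model: outer boundary pts
cs,_=cv2.findContours(m.astype(np.uint8),cv2.RETR_EXTERNAL,cv2.CHAIN_APPROX_NONE)
c=max(cs,key=len)[:,0]; B=np.array([pix2w(p,a,b,zw=0.015)[:2] for a,b in c])*1000
def res(t):
    a=np.radians(t[2]);R=np.array([[np.cos(a),np.sin(a)],[-np.sin(a),np.cos(a)]])
    L=(B-t[:2])@R.T
    d=np.stack([L[:,0]+120,L[:,0]-300,L[:,1]+75,L[:,1]-195],1)
    i=np.abs(d).argmin(1); return d[np.arange(len(d)),i]
t=least_squares(res,[540,-60,-10],loss="soft_l1",f_scale=2).x
print("jig",t, np.percentile(abs(res(t)),[50,80]))
a=np.radians(t[2])
def j2w(x,y,z): return np.array([t[0]+np.cos(a)*x-np.sin(a)*y,t[1]+np.sin(a)*x+np.cos(a)*y,z])/1000
g=cv2.resize(f[100:310,230:440],None,fx=2.8,fy=2.8,interpolation=cv2.INTER_CUBIC)
def dl(P,col):
    px=[tuple(int(round(k)) for k in ((w2pix(p,j2w(*x))[0]-230+.5)*2.8,(w2pix(p,j2w(*x))[1]-100+.5)*2.8)) for x in P]
    for i in range(len(px)-1): cv2.line(g,px[i],px[i+1],col,1)
dl([(-120,-75,15),(300,-75,15),(300,195,15),(-120,195,15),(-120,-75,15)],(0,0,255))
for s in (34,-34): dl([(-117,s,29),(97,s,29)],(255,0,0))
dl([(97,-53,94),(295,-53,94),(295,53,94),(97,53,94),(97,-53,94)],(0,255,0))
dl([(20,140,85),(20,218,240),(-65,218,240)],(255,0,255))
cv2.imwrite("pics/fit.png",g)
# module
for d in cut_out("module_mid",p)[:3]:
    e=d["extent"]; print(np.round(e),d["score"])
    if 330<e[0]<380 and 200<e[1]<270:
        mm=d["pixels"]&(hsv[...,2]>200)&(hsv[...,1]<40)
        qq=np.argwhere(mm); ww=np.array([pix2w(p,b,aa,zw=0.061)[:2] for aa,b in qq])*1000
        R=np.array([[np.cos(a),np.sin(a)],[-np.sin(a),np.cos(a)]]); L=(ww-t[:2])@R.T
        print("top face x",np.percentile(L[:,0],[0,1,3,50,97,99,100]),"y",np.percentile(L[:,1],[1,3,97,99]), cv2.minAreaRect(L.astype(np.float32)))
for n in ["valve","reel","meter","transformer"]:
    r=cut_out(n,p)
    if r:
        qq=np.argwhere(r[0]["pixels"]); print(n,np.round([pix2w(p,b,aa,) for aa,b in qq],3).mean(0))
np.save("jig.npy",t)
E
python3 fit2.py
```

```text
((623.6905517578125, -55.100433349609375), (272.19793701171875, 422.073974609375), 79.73274993896484)
jig [526.3473057  -97.75461201  -9.84608272] [ 6.9710511  50.87222765]
[407. 341.  40.  60.] 0.86
[211. 283.  40.  55.] 0.67
[356. 236.  36.  58.] 0.66
top face x [-26.19871785 -25.24907711 -23.34558925  20.17234071  64.57072068
  66.5254837   67.97817799] y [-33.98698575 -32.20168439  30.02391066  31.48719268] ((20.817150115966797, -0.9308738708496094), (68.72274780273438, 94.3553466796875), 88.72988891601562)
valve [ 0.41885329 -0.25895808  0.0814012 ]
reel [0.48487064 0.03193224 0.04548049]
meter [ 0.56885721 -0.27526041  0.03758277]
transformer [0.6590314  0.13292754 0.05663285]
```

View pics/fit.png

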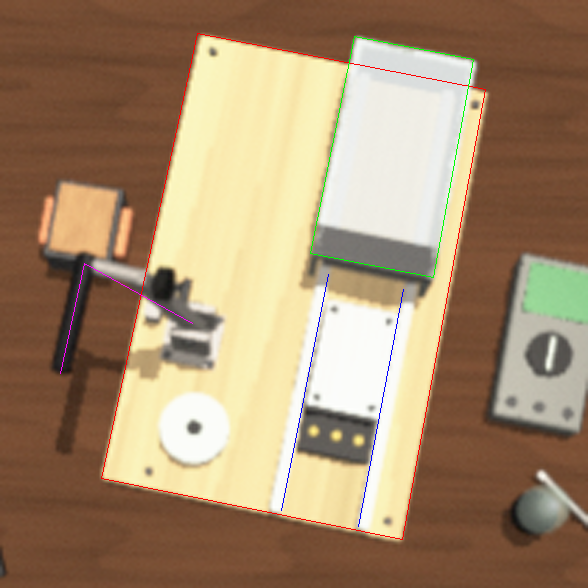

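```bash
cat > fit3.py <<'E'
from h import *
from scipy.optimize import least_squares
from scipy.spatial.transform import Rotation as Ro
p=read_camera("top"); f=p["frame"]
hsv=cv2.cvtColor(f,cv2.COLOR_BGR2HSV)
m=((hsv[...,0]>15)&(hsv[...,0]<35)&(hsv[...,1]>40)&(hsv[...,2]>150)).astype(np.uint8)
m[:, :240]=0; m[:,420:]=0; m[:100]=0; m[310:]=0
n,l,s,c=cv2.connectedComponentsWithStats(m); m=l==1
cs,_=cv2.findContours(m.astype(np.uint8),cv2.RETR_EXTERNAL,cv2.CHAIN_APPROX_NONE)
c=max(cs,key=len)[:,0]; B=np.array([pix2w(p,a,b,zw=0.015)[:2] for a,b in c])*1000
t=np.array([525,-98,-10.1])
def res(t,B):
    a=np.radians(t[2]);R=np.array([[np.cos(a),np.sin(a)],[-np.sin(a),np.cos(a)]])
    L=(B-t[:2])@R.T
    d=np.stack([L[:,0]+120,L[:,0]-300,L[:,1]+75,L[:,1]-195],1)
    i=np.abs(d).argmin(1); return d[np.arange(len(d)),i]
for k in range(6):
    S=B[abs(res(t,B))<(6 if k<3 else 4)]; t=least_squares(res,t,args=(S,)).x
print("jig",t,len(S),len(B),res(t,S).std())
np.save("jig.npy",t)
a=np.radians(t[2])
def j2w(x,y,z): return np.array([t[0]+np.cos(a)*x-np.sin(a)*y,t[1]+np.sin(a)*x+np.cos(a)*y,z])
W=np.load("W.npy")*1000
R=np.array([[np.cos(a),np.sin(a)],[-np.sin(a),np.cos(a)]])
J=W.copy(); J[...,:2]=(W[...,:2]-t[:2])@R.T
h=(f.max(-1)<60)&(J[...,2]>225)&(J[...,2]<262)&(abs(J[...,1]-218)<30)&(abs(J[...,0])<90)
q=J[h]; print("handle",h.sum(),np.percentile(q,[3,50,97],axis=0).round(1))
b=(J[...,2]>88)&(J[...,2]<100)&(J[...,0]>60)&(J[...,0]<330)&(abs(J[...,1])<70); print("roof/lintel",np.percentile(J[b],[2,50,98],axis=0).round(1))
b=(J[...,2]>55)&(J[...,2]<66)&(J[...,0]>-80)&(J[...,0]<90)&(abs(J[...,1])<40); print("module",b.sum(),np.percentile(J[b],[2,50,98],axis=0).round(1))
o=get_obs(); M=Ro.from_euler("xyz",o["tool_rot"],degrees=True).as_matrix()
print("toolx",M[:,0].round(3),"toolz",M[:,2].round(3),"jaw azimuth",np.degrees(np.arctan2(M[1,2],M[0,2])), "jig y azimuth",90+t[2])
print("grip@-38 world",j2w(-38,218,240), "hinge",j2w(-38,140,85),"tcp",o["tool_pos"]*1000,o["time_s"])
E
python3 fit3.py
```

```text
jig [524.6837589  -98.24383455 -10.19515977] 487 1001 0.9655946102365967
handle 262 [[-62.1 210.2 241.7]
 [-24.9 217.1 247.1]
 [ 18.7 224.  251.2]]
roof/lintel [[ 98.1 -50.8  89.1]
 [193.1  -0.6  94.2]
 [290.9  49.9  99. ]]
module 929 [[-22.  -31.4  56.3]
 [ 22.4  -1.1  61.3]
 [ 66.1  29.9  65.6]]
toolx [ 0.  0. -1.] toolz [0.279 0.96  0.   ] jaw azimuth 73.7952645737094 jig y azimuth 79.8048402270505
grip@-38 world [525.87010559 123.04012912 240.        ] hinge [512.06398103  46.27170512  85.        ] tcp [181.42183543 624.21113983 233.61924394] 1.5
```

Fit checks: roof z is 94, module top 61, and the handle is within 2 mm of the given figures. The jig is at (524.7, -98.2) mm, yaw -10.2°, with the module at jig x about 1. Next I move above the handle.

Call:
{"op": "servo_tool", "data": {
  "rows": [5, -10, 30, 0, 0, 25, -35, 60, 1, 0, 50, -70, 86, 2, 0, 80, -115, 86, 3, 0, 108, -155, 86, 4, 0, 132, -190, 86, 5, 0, 156, -225, 86, 6, 0, 180, -262, 86, 6, 0, 204, -297, 86, 6, 0, 228, -332, 86, 6, 0]
}}

```text
time_s: 2.33
tool_pos: [0.3908, 0.3187, 0.32]
tool_rot: [-23.1, 89.9, 56.7]
force: [1.9, 1.1, -0.7]
grip_width: 0.0872
```

Call:
{"op": "servo_tool", "data": {
  "rows": [24, -35, 0, 0, 0, 48, -70, 0, 0, 0, 72, -105, 0, 0, 0, 95, -135, 0, 0, 0, 108, -155, 0, 0, 0, 117, -169, 0, 0, 0, 117, -169, 0, 0, 0, 117, -169, 0, 0, 0]
}}

```text
time_s: 3.0
tool_pos: [0.5072, 0.1511, 0.3196]
tool_rot: [17.6, 90.0, 97.3]
force: [-0.0, 1.0, -0.2]
grip_width: 0.0868
```

Call:
{"op": "servo_tool", "data": {
  "rows": [0, 0, 0, 0, 0, 0, 0, 0, 0, 0]
}}

```text
time_s: 3.17
tool_pos: [0.5062, 0.1535, 0.3195]
tool_rot: [38.5, 90.0, 118.4]
force: [-0.2, 0.1, 0.1]
grip_width: 0.0871
```

```bash
python3 - <<'E'
from h import *
from scipy.spatial.transform import Rotation as Ro
o=get_obs(); M=Ro.from_euler("xyz",o["tool_rot"],degrees=True).as_matrix()
print(o["tool_pos"],"jaw az",np.degrees(np.arctan2(M[1,2],M[0,2])),o["qpos"].round(1),o["time_s"])
p=read_camera("wrist"); cv2.imwrite("pics/w1.png",p["frame"]); print(p["tool_from_camera"])
# handle points in world
T=np.eye(4);T[:3,:3]=M;T[:3,3]=o["tool_pos"]; p["cam_to_world"]=T@np.array(p["tool_from_camera"])
t=np.load("jig.npy");a=np.radians(t[2]);R=np.array([[np.cos(a),np.sin(a)],[-np.sin(a),np.cos(a)]])
L=[]
for v in range(0,480,6):
    for u in range(0,640,6):
        if p["range_z"][v,u]>0 and p["frame"][v,u].max()<60:
            w=pix2w(p,u,v)*1000
            if 225<w[2]<262: L.append([*(R@(w[:2]-t[:2])),w[2]])
L=np.array(L);print(len(L)); print(np.percentile(L,[3,50,97],axis=0).round(1))
E
```

```text
[0.50621576 0.15349496 0.31951432] jaw az 79.96946764327423 [-40.9   1.5  21.7  93.1  -0.6  85.5  60.9] 3.1667
[[-5.52300232e-04 -2.72989073e-01  9.62016976e-01 -1.51276321e-01]
 [ 1.38018470e-05 -9.62017124e-01 -2.72989107e-01  7.54318470e-02]
 [ 9.99999847e-01 -1.37494336e-04  5.35090034e-04 -2.08408456e-04]
 [ 0.00000000e+00  0.00000000e+00  0.00000000e+00  1.00000000e+00]]
56
[[-63.4 165.2 235.9]
 [-35.  218.4 246.3]
 [ 23.6 224.1 248.4]]
```

View pics/w1.png

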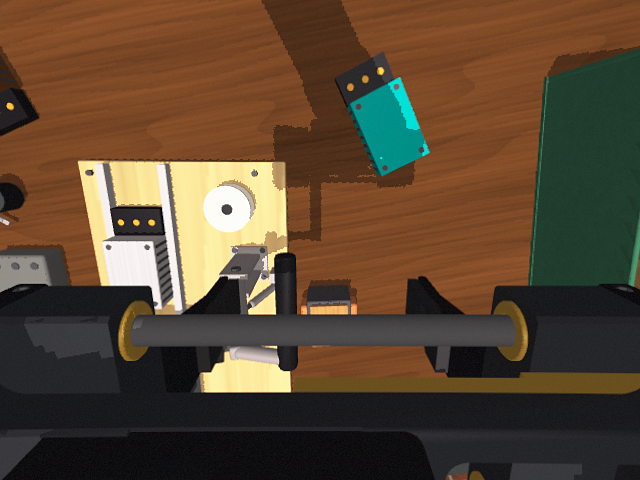

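Wrist view: the black handle bar is at (286,310), between the open fingers and left of centre. I shift across, go down and close.

Call:
{"op": "servo_tool", "data": {
  "rows": [10, -15, 0, 0, 0, 20, -30, 0, 0, 0, 20, -30, -20, 0, 0, 20, -30, -40, 0, 0, 20, -30, -60, 0, 0, 20, -30, -80, 0, 0, 20, -30, -88, 0, 0, 20, -30, -88, 0, 0, 20, -30, -88, 0, 0.3],
  "force": 25
}}

```text
time_s: 3.97
tool_pos: [0.5269, 0.1223, 0.232]
tool_rot: [-20.7, 90.0, 59.1]
force: [-0.6, -0.6, -0.1]
grip_width: 0.0843
```

Call:
{"op": "servo_tool", "data": {
  "rows": [0, 0, 0, 0, 0.6, 0, 0, 0, 0, 0.9, 0, 0, 0, 0, 1, 0, 0, 0, 0, 1, 0, 0, 0, 0, 1, 0, 0, 0, 0, 1],
  "force": 25
}}

```text
time_s: 4.47
tool_pos: [0.5271, 0.1216, 0.2318]
tool_rot: [-49.6, 90.0, 30.2]
force: [-0.0, 0.7, -0.5]
grip_width: 0.0485
```

```bash
cat > st.py <<'E'
from h import *
from scipy.spatial.transform import Rotation as Ro
o=get_obs(); M=Ro.from_euler("xyz",o["tool_rot"],degrees=True).as_matrix()
t=np.load("jig.npy");a=np.radians(t[2]);R=np.array([[np.cos(a),np.sin(a)],[-np.sin(a),np.cos(a)]])
P=o["tool_pos"]*1000
print("t",o["time_s"],"jig tcp",(R@(P[:2]-t[:2])).round(1),"z",P[2].round(1),"tool axis jig",(R@M[:2,0]).round(3),"jaw az",np.degrees(np.arctan2(M[1,2],M[0,2])).round(1),"grip",o["grip_width"],"q",o["qpos"].round(1),"F",o["force"].round(1))
E
python3 st.py
```

```text
t 4.4667 jig tcp [-36.5 216.8] z 231.8 tool axis jig [0. 0.] jaw az 79.8 grip 0.048523784492439506 q [-38.2   5.   23.9  99.7  -2.1  75.7  65.9] F [-0.   0.7 -0.5]
```

Call:
{"op": "servo_tool", "data": {
  "rows": [0, 0, 0, 0, 1, 0, 0, 0, 0, 1, 0, 0, 0, 0, 1, 0, 0, 0, 0, 1, 0, 0, 0, 0, 1, 0, 0, 0, 0, 1],
  "force": 30
}}

```text
time_s: 4.97
tool_pos: [0.5271, 0.1221, 0.2315]
tool_rot: [-12.7, 90.0, 67.1]
force: [0.8, 1.3, -1.0]
grip_width: 0.0153
```

```bash
python3 st.py; python3 - <<'E'
import numpy as np
a=np.radians(-10.2)
def P(d): f=np.radians(63.3+d); return np.array([140+173.6*np.cos(f),85+173.6*np.sin(f)])
p0=P(0)
for d in list(range(0,105,4))+[104.9]:
    dy,dz=P(d)-p0; print(d,np.round([-np.sin(a)*dy,np.cos(a)*dy,dz]))
E
```

```text
t 4.9667 jig tcp [-36.6 217.2] z 231.5 tool axis jig [0.    0.001] jaw az 79.8 grip 0.01529791282392792 q [-38.2   5.   23.9  99.7  -2.1  75.7  65.9] F [ 0.8  1.3 -1. ]
0 [0. 0. 0.]
4 [ -2. -11.   5.]
8 [ -4. -22.   9.]
12 [ -6. -33.  13.]
16 [ -8. -45.  15.]
20 [-10. -57.  17.]
24 [-12. -69.  18.]
28 [-15. -81.  18.]
32 [-17. -93.  18.]
36 [ -19. -104.   16.]
40 [ -21. -116.   14.]
44 [ -23. -128.   11.]
48 [ -25. -139.    7.]
52 [ -27. -150.    2.]
56 [ -29. -160.   -4.]
60 [ -31. -171.  -10.]
64 [ -32. -180.  -17.]
68 [ -34. -190.  -25.]
72 [ -36. -198.  -33.]
76 [ -37. -206.  -42.]
80 [ -38. -214.  -51.]
84 [ -40. -221.  -61.]
88 [ -41. -227.  -72.]
92 [ -42. -232.  -83.]
96 [ -43. -237.  -94.]
100 [ -43. -240. -105.]
104 [ -44. -243. -117.]
104.9 [ -44. -244. -120.]
```

Call:
{"op": "servo_tool", "data": {
  "rows": [-2, -11, 5, 0, 1, -4, -22, 9, 0, 1, -6, -33, 13, 0, 1, -8, -45, 15, 0, 1, -10, -57, 17, 0, 1, -12, -69, 18, 0, 1, -15, -81, 18, 0, 1, -17, -93, 18, 0, 1, -19, -104, 16, 0, 1, -21, -116, 14, 0, 1]
}}

```text
time_s: 5.8
tool_pos: [0.5063, 0.0077, 0.2469]
tool_rot: [-14.2, 89.7, 65.7]
force: [-1.0, 4.7, 0.6]
grip_width: 0.0152
```

```bash
python3 st.py
```

```text
t 5.8 jig tcp [-36.8 101. ] z 246.9 tool axis jig [0.001 0.005] jaw az 79.9 grip 0.015173062253080547 q [-32.5  -0.4  28.9 103.1  -0.   77.2  76.3] F [-1.   4.7  0.6]
```

Call:
{"op": "servo_tool", "data": {
  "rows": [-2, -12, -3, 0, 1, -4, -23, -7, 0, 1, -6, -34, -12, 0, 1, -8, -44, -18, 0, 1, -10, -55, -24, 0, 1, -11, -64, -31, 0, 1, -13, -74, -39, 0, 1, -15, -82, -47, 0, 1, -16, -90, -56, 0, 1, -17, -98, -65, 0, 1]
}}

```text
time_s: 6.63
tool_pos: [0.4877, -0.0934, 0.1791]
tool_rot: [101.2, 89.9, -179.0]
force: [-3.4, 2.9, -1.9]
grip_width: 0.0149
```

Call:
{"op": "servo_tool", "data": {
  "rows": [-2, -7, -10, 0, 1, -3, -13, -21, 0, 1, -4, -18, -32, 0, 1, -5, -23, -43, 0, 1, -5, -26, -54, 0, 1, -6, -28, -62, 0, 1, -6, -30, -68, 0, 1, -6, -30, -68, 0, 1]
}}

```text
time_s: 7.3
tool_pos: [0.4835, -0.122, 0.1135]
tool_rot: [8.1, 89.9, 88.0]
force: [-5.9, 2.1, 8.1]
grip_width: 0.015
```

```bash
python3 st.py;python3 - <<'E'
from h import *
p=read_camera("scene"); cv2.imwrite("pics/s2.png",cv2.resize(p["frame"][180:460,180:440],None,fx=2.1,fy=2.1))
E
```

```text
t 7.3 jig tcp [-36.3 -30.6] z 113.5 tool axis jig [-0.     0.001] jaw az 79.8 grip 0.015013756321683424 q [-23.7   5.9  36.9 113.8  -4.1  61.6  94.9] F [-5.9  2.1  8.1]
```

View pics/s2.png

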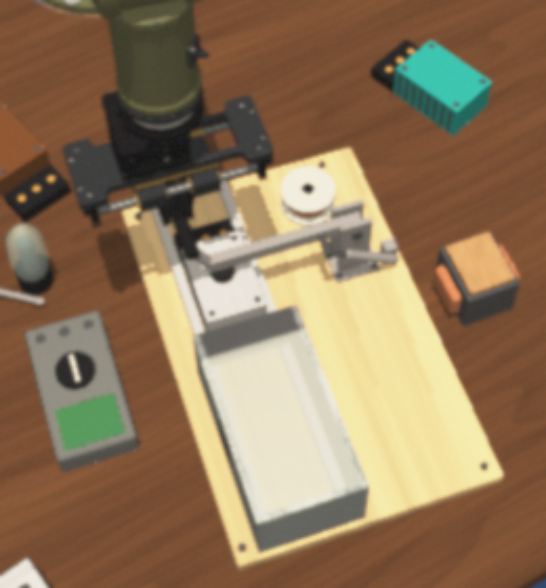

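The clamp arm is level with its pad on the module (crop 225,270). I open the fingers, lift clear and wait.

Call:
{"op": "servo_tool", "data": {
  "rows": [0, 0, 0, 0, 0.6, 0, 0, 0, 0, 0.4, 0, 0, 0, 0, 0.3, 0, 0, 0, 0, 0.3, 0, 0, 0, 0, 0.3, 0, 0, 0, 0, 0.3, 0, 0, 0, 0, 0.3, 0, 0, 10, 0, 0.3, 0, 0, 25, 0, 0.3, 0, 0, 40, 0, 0.3]
}}

```text
time_s: 8.18
tool_pos: [0.4828, -0.1225, 0.1534]
tool_rot: [117.3, 90.0, -162.9]
force: [0.6, 0.1, -1.0]
grip_width: 0.0602
```

Call:
{"op": "servo_tool", "data": {
  "rows": [0, 0, 0, 0, 0.3, 0, 0, 0, 0, 0.3, 0, 0, 0, 0, 0.3, 0, 0, 0, 0, 0.3, 0, 0, 0, 0, 0.3, 0, 0, 0, 0, 0.3, 0, 0, 0, 0, 0.3, 0, 0, 0, 0, 0.3, 0, 0, 0, 0, 0.3, 0, 0, 0, 0, 0.3]
}}

```text
time_s: 9.02
tool_pos: [0.483, -0.1224, 0.1525]
tool_rot: [79.9, 90.0, 159.7]
force: [-0.5, -0.1, -0.0]
grip_width: 0.0606
```

Call:
{"op": "servo_tool", "data": {
  "rows": [0, 0, 0, 0, 0.3, 0, 0, 0, 0, 0.3, 0, 0, 0, 0, 0.3, 0, 0, 0, 0, 0.3, 0, 0, 0, 0, 0.3, 0, 0, 0, 0, 0.3, 0, 0, 0, 0, 0.3, 0, 0, 0, 0, 0.3]
}}

```text
time_s: 9.68
tool_pos: [0.483, -0.1223, 0.1526]
tool_rot: [-31.1, 90.0, 48.7]
force: [-0.3, -0.4, -0.8]
grip_width: 0.0608
```

```bash
python3 st.py;python3 - <<'E'
from h import *
p=read_camera("scene"); cv2.imwrite("pics/s3.png",cv2.resize(p["frame"][180:460,180:440],None,fx=2.1,fy=2.1))
E
```

```text
t 9.6833 jig tcp [-36.7 -31.1] z 152.6 tool axis jig [0. 0.] jaw az 79.8 grip 0.06082001691253704 q [-24.4   2.9  36.9 111.4  -1.9  66.2  93. ] F [-0.3 -0.4 -0.8]
```

View pics/s3.png

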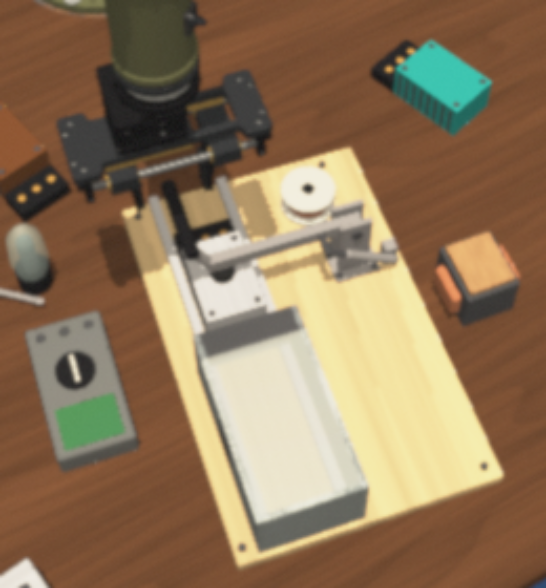

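The clamp holds alone, with the gripper clear for over 1.5 s. I regrip and swing it back.

Call:
{"op": "servo_tool", "data": {
  "rows": [0, 0, -15, 0, 0.3, 0, 0, -30, 0, 0.3, 0, 0, -40, 0, 0.3, 0, 0, -40, 0, 0.6, 0, 0, -40, 0, 1, 0, 0, -40, 0, 1, 0, 0, -40, 0, 1, 0, 0, -40, 0, 1, 0, 0, -40, 0, 1, 0, 0, -40, 0, 1],
  "force": 30
}}

```text
time_s: 10.57
tool_pos: [0.4833, -0.1224, 0.1129]
tool_rot: [-68.9, 90.0, 10.9]
force: [0.8, 0.2, 0.0]
grip_width: 0.0224
```

Call:
{"op": "servo_tool", "data": {
  "rows": [0, 0, 0, 0, 1, 0, 0, 0, 0, 1, 0, 0, 0, 0, 1, 0, 0, 0, 0, 1]
}}

```text
time_s: 10.9
tool_pos: [0.4832, -0.1219, 0.1128]
tool_rot: [-21.4, 90.0, 58.4]
force: [-0.9, 2.1, 1.9]
grip_width: 0.0148
```

```bash
python3 st.py
```

```text
t 10.9 jig tcp [-36.6 -30.6] z 112.8 tool axis jig [0.    0.001] jaw az 79.8 grip 0.014794011629078284 q [-23.8   5.9  37.  113.9  -4.1  61.5  94.8] F [-0.9  2.1  1.9]
```

Call:
{"op": "servo_tool", "data": {
  "rows": [1, 4, 15, 0, 1, 1, 7, 26, 0, 1, 2, 12, 37, 0, 1, 3, 17, 48, 0, 1, 4, 23, 59, 0, 1, 6, 30, 69, 0, 1, 7, 38, 78, 0, 1, 8, 46, 87, 0, 1, 10, 54, 95, 0, 1, 12, 64, 103, 0, 1]
}}

```text
time_s: 11.73
tool_pos: [0.494, -0.0624, 0.2172]
tool_rot: [172.3, 89.7, -108.1]
force: [-3.0, -10.1, 2.1]
grip_width: 0.0154
```

Call:
{"op": "servo_tool", "data": {
  "rows": [1, 9, 7, 0, 1, 3, 20, 13, 0, 1, 5, 30, 19, 0, 1, 7, 41, 24, 0, 1, 9, 52, 28, 0, 1, 11, 64, 31, 0, 1, 13, 76, 33, 0, 1, 15, 87, 35, 0, 1, 17, 99, 35, 0, 1, 20, 111, 35, 0, 1]
}}

```text
time_s: 12.57
tool_pos: [0.5154, 0.0535, 0.253]
tool_rot: [-46.8, 89.9, 33.0]
force: [-0.7, -0.3, 2.8]
grip_width: 0.0153
```

Call:
{"op": "servo_tool", "data": {
  "rows": [2, 12, -1, 0, 1, 4, 24, -3, 0, 1, 6, 36, -5, 0, 1, 8, 47, -9, 0, 1, 10, 58, -13, 0, 1, 12, 68, -17, 0, 1, 12, 70, -18, 0, 1, 12, 70, -18, 0, 1, 12, 70, -18, 0, 1]
}}

```text
time_s: 13.32
tool_pos: [0.5275, 0.122, 0.2323]
tool_rot: [-145.0, 89.9, -65.3]
force: [5.4, -2.9, 1.2]
grip_width: 0.0152
```

```bash
python3 st.py
```

```text
t 13.3167 jig tcp [-36.2 217.3] z 232.3 tool axis jig [ 0.001 -0.001] jaw az 79.7 grip 0.015205616272931726 q [-38.4   5.   24.1  99.6  -2.   75.8  65.8] F [ 5.4 -2.9  1.2]
```

The clamp is back on its stop. I release and lift straight up.

Call:
{"op": "servo_tool", "data": {
  "rows": [0, 0, 0, 0, 0.5, 0, 0, 0, 0, 0, 0, 0, 0, 0, 0, 0, 0, 0, 0, 0, 0, 0, 0, 0, 0, 0, 0, 0, 0, 0, 0, 0, 0, 0, 0, 0, 0, 20, 0, 0, 0, 0, 50, 0, 0, 0, 0, 90, 0, 0]
}}

```text
time_s: 14.15
tool_pos: [0.5253, 0.1223, 0.321]
tool_rot: [119.5, 89.7, -160.7]
force: [-0.6, 0.0, 0.6]
grip_width: 0.0736
```

Call:
{"op": "servo_tool", "data": {
  "rows": [0, 0, 40, 0, 0, 0, 0, 80, 0, 0, 0, 0, 120, 0, 0, 0, 0, 160, 0, 0, 0, 0, 200, 0, 0, 0, 0, 240, 0, 0, 0, 0, 280, 0, 0, 0, 0, 320, 0, 0, 0, 0, 360, 0, 0, 0, 0, 400, 0, 0]
}}

```text
time_s: 14.98
tool_pos: [0.5164, 0.1197, 0.6171]
tool_rot: [-66.1, 87.0, 13.7]
force: [-0.2, -0.1, 0.3]
grip_width: 0.0869
```

```bash
python3 st.py; python3 - <<'E'
from h import *
p=read_camera("scene"); cv2.imwrite("pics/s4.png",cv2.resize(p["frame"][180:460,180:440],None,fx=2.1,fy=2.1))
E
```

```text
t 14.9833 jig tcp [-46.7 213. ] z 617.1 tool axis jig [0.048 0.021] jaw az 79.8 grip 0.08693360658456825 q [-33.4   8.5  22.4  51.4  -3.8 117.6  66.5] F [-0.2 -0.1  0.3]
```

View pics/s4.png

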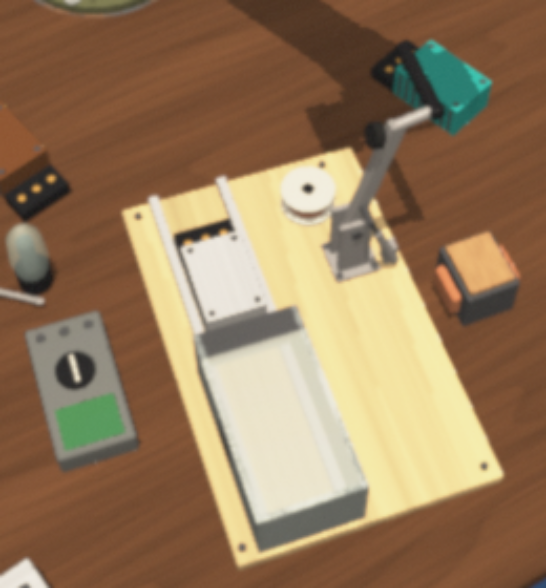

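The clamp is back and the module is free. At the j6 limit the tool tilts outward by about 3°, so going higher may give the sloped tool that I need. I move over the channel axis and check that the tilt persists.

Call:
{"op": "servo_tool", "data": {
  "rows": [0, -20, -10, 0, 0, 0, -45, -20, 0, 0.3, 0, -70, -30, 0, 0.6, 0, -95, -40, 0, 1, 0, -120, -50, 0, 1, 0, -145, -60, 0, 1, 0, -170, -60, 0, 1, 0, -195, -60, 0, 1, 0, -212, -60, 0, 1, 0, -212, -60, 0, 1]
}}

```text
time_s: 15.87
tool_pos: [0.5155, -0.0959, 0.5544]
tool_rot: [-66.3, 87.3, 13.1]
force: [0.6, 0.2, 0.5]
grip_width: 0.0354
```

```bash
python3 st.py
```

```text
t 15.8667 jig tcp [-9.4  0.7] z 554.4 tool axis jig [0.044 0.019] jaw az 79.4 grip 0.03544533334575877 q [-20.8   3.8  32.   64.5  -3.3 109.8  89.3] F [0.6 0.2 0.5]
```

The tilt persists. I go up to build more.

Call:
{"op": "servo_tool", "data": {
  "rows": [0, 0, 40, 0, 1, 0, 0, 80, 0, 1, 0, 0, 120, 0, 1, 0, 0, 160, 0, 1, 0, 0, 200, 0, 1, 0, 0, 240, 0, 1, 0, 0, 280, 0, 1, 0, 0, 320, 0, 1]
}}

```text
time_s: 16.53
tool_pos: [0.5043, -0.0864, 0.6413]
tool_rot: [-77.5, 84.2, 2.3]
force: [1.2, 0.0, 0.2]
grip_width: 0.0004
```

```bash
python3 st.py
```

```text
t 16.5333 jig tcp [-22.1   8.1] z 641.3 tool axis jig [0.099 0.022] jaw az 79.9 grip 0.00037685343218664185 q [-10.6   5.5  21.4  51.5  -3.7 117.6  88.5] F [1.2 0.  0.2]
```

Call:
{"op": "servo_tool", "data": {
  "rows": [0, 0, 400, 0, 1, 0, 0, 400, 0, 1, 0, 0, 400, 0, 1, 0, 0, 400, 0, 1, 0, 0, 400, 0, 1, 0, 0, 400, 0, 1, 0, 0, 400, 0, 1, 0, 0, 400, 0, 1]
}}

```text
time_s: 17.2
tool_pos: [0.4921, -0.0808, 0.6687]
tool_rot: [-81.3, 81.0, -1.5]
force: [0.7, 0.4, -0.1]
grip_width: 0.0004
```

```bash
python3 st.py
```

```text
t 17.2 jig tcp [-35.1  11.4] z 668.7 tool axis jig [0.154 0.024] jaw az 79.9 grip 0.0003707622379421537 q [-20.    3.3  30.1  50.6  -3.3 117.6  87.9] F [ 0.7  0.4 -0.1]
```

Call:
{"op": "servo_tool", "data": {
  "rows": [200, -40, 400, 0, 1, 200, -40, 400, 0, 1, 200, -40, 400, 0, 1, 200, -40, 400, 0, 1, 200, -40, 400, 0, 1, 200, -40, 400, 0, 1, 200, -40, 400, 0, 1, 200, -40, 400, 0, 1, 200, -40, 400, 0, 1, 200, -40, 400, 0, 1]
}}

```text
time_s: 18.03
tool_pos: [0.5747, -0.095, 0.6814]
tool_rot: [-83.1, 78.0, -3.3]
force: [0.5, -0.6, -0.3]
grip_width: 0.0002
```

```bash
python3 st.py
```

```text
t 18.0333 jig tcp [48.7 12.1] z 681.4 tool axis jig [0.207 0.025] jaw az 79.9 grip 0.00015265385950456007 q [-1.000e-01  1.390e+01  1.220e+01  3.680e+01 -5.200e+00  1.176e+02
  8.830e+01] F [ 0.5 -0.6 -0.3]
```

Call:
{"op": "servo_tool", "data": {
  "rows": [-50, 0, 400, 0, 1, -50, 0, 400, 0, 1, -50, 0, 400, 0, 1, -50, 0, 400, 0, 1, -50, 0, 400, 0, 1, -50, 0, 400, 0, 1, -50, 0, 400, 0, 1, -50, 0, 400, 0, 1, -50, 0, 400, 0, 1, -50, 0, 400, 0, 1]
}}

```text
time_s: 18.87
tool_pos: [0.511, -0.0859, 0.7176]
tool_rot: [-84.1, 74.9, -4.4]
force: [-0.5, 0.5, -0.9]
grip_width: 0.0001
```

```bash
python3 st.py
```

```text
t 18.8667 jig tcp [-15.6   9.7] z 717.6 tool axis jig [0.259 0.026] jaw az 79.9 grip 0.00012952051379045202 q [-10.7   5.6  22.1  42.1  -4.3 117.6  88.2] F [-0.5  0.5 -0.9]
```

Call:
{"op": "servo_tool", "data": {
  "rows": [0, 0, 400, 0, 1, 0, 0, 400, 0, 1, 0, 0, 400, 0, 1, 0, 0, 400, 0, 1, 0, 0, 400, 0, 1, 0, 0, 400, 0, 1, 0, 0, 400, 0, 1, 0, 0, 400, 0, 1, 0, 0, 400, 0, 1, 0, 0, 400, 0, 1]
}}

```text
time_s: 19.7
tool_pos: [0.4956, -0.0794, 0.7444]
tool_rot: [-84.7, 71.8, -5.0]
force: [0.1, -0.6, -0.8]
grip_width: 0.0002
```

Call:
{"op": "servo_tool", "data": {
  "rows": [0, 0, 400, 0, 1, 0, 0, 400, 0, 1, 0, 0, 400, 0, 1, 0, 0, 400, 0, 1, 0, 0, 400, 0, 1, 0, 0, 400, 0, 1, 0, 0, 400, 0, 1, 0, 0, 400, 0, 1, 0, 0, 400, 0, 1, 0, 0, 400, 0, 1]
}}

```text
time_s: 20.53
tool_pos: [0.4859, -0.0745, 0.77]
tool_rot: [-85.0, 68.8, -5.4]
force: [0.3, -0.2, 0.2]
grip_width: 0.0005
```

```bash
python3 st.py
```

```text
t 20.5333 jig tcp [-42.4  16.6] z 770.0 tool axis jig [0.361 0.03 ] jaw az 80.0 grip 0.0005387302923422812 q [-30.5   2.3  40.4  39.4  -3.4 117.6  87.1] F [ 0.3 -0.2  0.2]
```

Call:
{"op": "servo_tool", "data": {
  "rows": [0, 0, 400, 0, 1, 0, 0, 400, 0, 1, 0, 0, 400, 0, 1, 0, 0, 400, 0, 1, 0, 0, 400, 0, 1, 0, 0, 400, 0, 1, 0, 0, 400, 0, 1, 0, 0, 400, 0, 1, 0, 0, 400, 0, 1, 0, 0, 400, 0, 1]
}}

```text
time_s: 21.37
tool_pos: [0.4795, -0.0707, 0.795]
tool_rot: [-85.2, 65.7, -5.6]
force: [-0.4, -0.5, 0.4]
grip_width: 0.0001
```

Call:
{"op": "servo_tool", "data": {
  "rows": [0, 0, 400, 0, 1, 0, 0, 400, 0, 1, 0, 0, 400, 0, 1, 0, 0, 400, 0, 1, 0, 0, 400, 0, 1, 0, 0, 400, 0, 1, 0, 0, 400, 0, 1, 0, 0, 400, 0, 1, 0, 0, 400, 0, 1, 0, 0, 400, 0, 1]
}}

```text
time_s: 22.2
tool_pos: [0.4743, -0.0676, 0.8193]
tool_rot: [-85.3, 62.7, -5.7]
force: [-0.2, -0.3, -0.4]
grip_width: 0.0003
```

Call:
{"op": "servo_tool", "data": {
  "rows": [0, 0, 400, 0, 1, 0, 0, 400, 0, 1, 0, 0, 400, 0, 1, 0, 0, 400, 0, 1, 0, 0, 400, 0, 1, 0, 0, 400, 0, 1, 0, 0, 400, 0, 1, 0, 0, 400, 0, 1, 0, 0, 400, 0, 1, 0, 0, 400, 0, 1]
}}

```text
time_s: 23.03
tool_pos: [0.4689, -0.0648, 0.8429]
tool_rot: [-85.4, 59.7, -5.8]
force: [-0.1, 0.0, -1.3]
grip_width: 0.0007
```

```bash
python3 st.py
```

```text
t 23.0333 jig tcp [-60.8  23. ] z 842.9 tool axis jig [0.503 0.038] jaw az 80.2 grip 0.0007072523850532415 q [-43.8   1.6  53.   31.1  -3.2 117.6  86.2] F [-0.1  0.  -1.3]
```

Call:
{"op": "servo_tool", "data": {
  "rows": [0, 0, 400, 0, 1, 0, 0, 400, 0, 1, 0, 0, 400, 0, 1, 0, 0, 400, 0, 1, 0, 0, 400, 0, 1, 0, 0, 400, 0, 1, 0, 0, 400, 0, 1, 0, 0, 400, 0, 1, 0, 0, 400, 0, 1, 0, 0, 400, 0, 1]
}}

```text
time_s: 23.87
tool_pos: [0.4627, -0.0623, 0.8658]
tool_rot: [-85.5, 56.8, -5.9]
force: [-0.2, 0.8, 0.3]
grip_width: 0.0004
```

Call:
{"op": "servo_tool", "data": {
  "rows": [5, -3, -40, 0, 1, 10, -6, -80, 0, 1, 15, -9, -120, 0, 1, 20, -12, -160, 0, 1, 25, -15, -200, 0, 1, 30, -18, -240, 0, 1, 35, -21, -280, 0, 1, 40, -24, -320, 0, 1, 45, -27, -360, 0, 1, 50, -30, -400, 0, 1]
}}

```text
time_s: 24.7
tool_pos: [0.4821, -0.075, 0.6791]
tool_rot: [-85.9, 56.7, -5.8]
force: [-0.1, 0.3, 0.5]
grip_width: 0.0001
```

```bash
python3 st.py
```

```text
t 24.7 jig tcp [-46.   15.3] z 679.1 tool axis jig [0.548 0.042] jaw az 80.8 grip 0.00013565297317879677 q [  4.  -17.3   1.   74.    0.7  90.   85.3] F [-0.1  0.3  0.5]
```

Call:
{"op": "servo_tool", "data": {
  "rows": [5, -2, -40, 0, 1, 10, -4, -80, 0, 1, 15, -7, -120, 0, 1, 20, -10, -160, 0, 1, 25, -12, -200, 0, 1, 30, -14, -240, 0, 1, 35, -16, -280, 0, 1, 40, -18, -320, 0, 1, 45, -21, -360, 0, 1, 48, -24, -400, 0, 1]
}}

```text
time_s: 25.53
tool_pos: [0.5585, -0.0997, 0.3905]
tool_rot: [-85.9, 57.1, -5.7]
force: [0.4, -0.7, -0.6]
grip_width: 0.0008
```

```bash
python3 st.py
```

```text
t 25.5333 jig tcp [33.5  4.5] z 390.5 tool axis jig [0.542 0.042] jaw az 80.8 grip 0.0007684093191068916 q [ 18.7 -17.2  -7.9 107.7  -5.9  56.6  92.4] F [ 0.4 -0.7 -0.6]
```

```bash
cat > kin.py <<'E'
import numpy as np, itertools
from scipy.optimize import least_squares
from scipy.spatial.transform import Rotation as Ro
D=[((181.4,624.2,233.6),(-72.989,18.392,-4.016,83.108,1.295,78.541,-3.26),None),
((506.2,153.5,319.5),(-40.9,1.5,21.7,93.1,-.6,85.5,60.9),None),
((527.1,122.1,231.5),(-38.2,5,23.9,99.7,-2.1,75.7,65.9),None),
((506.3,7.7,246.9),(-32.5,-.4,28.9,103.1,0,77.2,76.3),None),
((483.5,-122,113.5),(-23.7,5.9,36.9,113.8,-4.1,61.6,94.9),None),
((483,-122.3,152.6),(-24.4,2.9,36.9,111.4,-1.9,66.2,93),None),
((516.4,119.7,617.1),(-33.4,8.5,22.4,51.4,-3.8,117.6,66.5),None),
((515.5,-95.9,554.4),(-20.8,3.8,32,64.5,-3.3,109.8,89.3),None),
((504.3,-86.4,641.3),(-10.6,5.5,21.4,51.5,-3.7,117.6,88.5),None),
((574.7,-95,681.4),(-.1,13.9,12.2,36.8,-5.2,117.6,88.3),None),
((485.9,-74.5,770),(-30.5,2.3,40.4,39.4,-3.4,117.6,87.1),None),
((468.9,-64.8,842.9),(-43.8,1.6,53,31.1,-3.2,117.6,86.2),None),
((482.1,-75,679.1),(4,-17.3,1,74,.7,90,85.3),None),
((558.5,-99.7,390.5),(18.7,-17.2,-7.9,107.7,-5.9,56.6,92.4),None)]
P=np.array([d[0] for d in D]);Q=np.array([d[1] for d in D])
def fk(q,L,s,full=False):
    q=np.radians(q)*s; h,a,e,b,w,c=L
    R=np.eye(3);p=np.array([0,0,h])
    def rz(t):return Ro.from_euler('z',t).as_matrix()
    def ry(t):return Ro.from_euler('y',t).as_matrix()
    R=rz(q[0])@ry(q[1]); 
    R=R@rz(q[2]); p=p+R@[e,0,a]
    R=R@ry(q[3]); p=p+R@[-e,0,0]
    R=R@rz(q[4]); p=p+R@[0,0,b]
    R=R@ry(q[5]); p=p+R@[w,0,c]
    R=R@rz(q[6])
    return (p,R) if full else p
if __name__=="__main__":
    best=[]
    for s in itertools.product([-1],[1],[-1,1],[1,-1],[-1,1],[1,-1],[1]):
        f=lambda L:np.concatenate([fk(q,L,np.array(s))-p for q,p in zip(Q,P)])
        r=least_squares(f,[300,400,0,400,0,200]); best.append((np.sqrt(np.mean(r.fun**2)),s,r.x.round(1)))
    best.sort(key=lambda t:t[0])
    for b in best[:3]: print(b)
E
python3 kin.py
```

```text
(np.float64(13.122944742088647), (-1, 1, -1, 1, 1, 1, 1), array([231.8, 442.3,  -9.6, 505.5, -29.7, 309.4]))
(np.float64(13.634650985018821), (-1, 1, -1, 1, -1, 1, 1), array([274.2, 394.8, -14.4, 502.3, -39.7, 300.7]))
(np.float64(26.385146209360006), (-1, 1, -1, 1, 1, -1, 1), array([ 273.5,  126.4,  -58.6,  779.3, -168.9,   -6.5]))
```

```bash
cat > kin2.py <<'E'
from kin import *
def fk2(q,L,s=np.array([-1,1,-1,1,1,1,1]),full=False):
    q=np.radians(q)*s; h,x0,y0,y1,a,e1,e2,b,y2,w,c,y3=L
    rz=lambda t:Ro.from_euler('z',t).as_matrix(); ry=lambda t:Ro.from_euler('y',t).as_matrix()
    p=np.array([0,0,h]); R=rz(q[0]); p=p+R@[x0,y0,0]; R=R@ry(q[1]); R=R@rz(q[2]); p=p+R@[e1,y1,a]
    R=R@ry(q[3]); p=p+R@[e2,0,0]; R=R@rz(q[4]); p=p+R@[0,y2,b]; R=R@ry(q[5]); p=p+R@[w,y3,c]; R=R@rz(q[6])
    return (p,R) if full else p
for s5 in (1,-1):
    s=np.array([-1,1,-1,1,s5,1,1])
    f=lambda L:np.concatenate([(fk2(q,L,s)-p) for q,p in zip(Q,P)]+[0.003*L[[1,2,3,8,11]]])
    r=least_squares(f,[250,0,0,0,420,0,0,500,0,0,300,0]); print(s5,np.sqrt(np.mean(r.fun**2)),r.x.round(1)); print(np.linalg.norm(r.fun[:-5].reshape(-1,3),axis=1).round(1))
    if s5==-1: np.save("L.npy",r.x)
E
python3 kin2.py; python3 - <<'E'
E
```

```text
1 11.871374308020503 [236.4  10.6 -13.2  57.4 443.5   1.5  14.2 509.6 -24.5  -0.6 308.1 -24.4]
[35.7 20.3  3.7 26.4 13.8  8.1 15.4 11.2 14.2 28.3  8.1 12.2 31.4 37.6]
-1 0.3088642738438214 [ 2.501e+02  1.000e-01 -1.590e+01 -9.700e+00  4.679e+02  2.000e-01
 -1.000e-01  5.132e+02 -5.000e-01  7.000e-01  3.583e+02 -4.000e-01]
[0.2 0.6 0.5 0.7 0.6 0.8 0.6 0.8 0.6 0.7 0.3 0.3 0.4 0.3]
```

```bash
cat > ik.py <<'E'
from kin import *
L=np.load("L.npy"); s=np.array([-1,1,-1,1,-1,1,1])
from kin2 import fk2
t=np.load("jig.npy");a=np.radians(t[2]); lo=np.array([-163.93,-17.29,-79.2,3.27,-89.18,5.43,-154.24]);hi=np.array([163.93,119.83,71.16,140.29,269.18,117.66,154.24])
def j2w(x,y,z): return np.array([t[0]+np.cos(a)*x-np.sin(a)*y,t[1]+np.sin(a)*x+np.cos(a)*y,z])
ex=np.array([np.cos(a),np.sin(a),0])
def sol(x,z,tau,n=6):
    d=np.sin(np.radians(tau))*ex+np.array([0,0,-np.cos(np.radians(tau))]); best=None
    rng=np.random.default_rng(0)
    for k in range(n):
        q0=np.array([rng.uniform(-60,60),0,rng.uniform(-60,60),110,0,50,85])
        f=lambda q:(lambda pr:np.concatenate([(pr[0]-j2w(x,0,z)),300*(pr[1][:,2]-d)]))(fk2(q,L,s,True))
        r=least_squares(f,np.clip(q0,lo+1,hi-1),bounds=(lo,hi))
        if best is None or r.cost<best.cost: best=r
    return best
for tau in (0,15,20,25,33):
    for z in (37,):
        for x in (-78,-40,0,50,96):
            r=sol(x,z,tau); print(tau,x,z,"err",np.sqrt(2*r.cost).round(1),r.x.round(0))
E
python3 ik.py 2>&1 | grep err
```

```text
0 -78 37 err 0.0 [ 25.   7. -19. 121.   3.  52.  85.]
0 -40 37 err 0.0 [ 24.  12. -18. 116.   5.  53.  85.]
0 0 37 err 0.0 [ -9.  15.  19. 112.  -6.  53.  85.]
0 50 37 err 0.0 [ 15.  21.  -9. 104.   4.  55.  85.]
0 96 37 err 0.0 [ 23.  26. -19.  97.  10.  58.  85.]
15 -78 37 err 0.0 [ 19.  -3. -12. 134.   0.  34.  85.]
15 -40 37 err 0.0 [ -4.   1.  11. 130.   1.  34.  85.]
15 0 37 err 0.0 [ 28.   7. -22. 124.   6.  35.  85.]
15 50 37 err 0.0 [ -4.  12.  12. 118.  -3.  36.  85.]
15 96 37 err 0.0 [-14.  17.  25. 112. -11.  37.  85.]
20 -78 37 err 0.0 [-54. -16.  57. 140.  30.  33.  85.]
20 -40 37 err 0.0 [ 79.   2. -71. 131.   5.  28.  85.]
20 0 37 err 0.0 [ -6.   3.  14. 129.   1.  28.  85.]
20 50 37 err 0.0 [ 48.  14. -43. 121.  21.  31.  85.]
20 96 37 err 0.0 [ 45.  19. -42. 115.  26.  33.  85.]
25 -78 37 err 0.0 [ 60. -11. -50. 140. -19.  22.  85.]
25 -40 37 err 0.0 [ 32.  -3. -25. 137.   1.  21.  85.]
25 0 37 err 0.0 [ 46.   3. -39. 131.   9.  21.  85.]
25 50 37 err 0.0 [ 28.   8. -22. 125.  12.  22.  85.]
25 96 37 err 0.0 [ -3.  12.  11. 121.  -3.  23.  85.]
33 -78 37 err 30.0 [ 82. -17. -69. 140. -46.  23.  85.]
33 -40 37 err 5.9 [ 92. -17. -79. 140. -60.  19.  85.]
33 0 37 err 0.0 [ 50.   1. -43. 137.  13.   9.  85.]
33 50 37 err 0.0 [ 54.   9. -48. 131.  40.  12.  85.]
33 96 37 err 0.0 [ 49.  15. -44. 125.  47.  15.  85.]
```

Call:
{"op": "servo_tool", "data": {
  "rows": [0, -2, -30, 0, 1, 0, -4, -60, 0, 1, 0, -4, -90, 0, 1, 0, -4, -120, 0, 1, 0, -4, -150, 0, 1, 0, -4, -180, 0, 1, 0, -4, -210, 0, 1, -5, -3, -240, 0, 1, -10, -2, -250, 0, 1, -10, -2, -250, 0, 1]
}}

```text
time_s: 26.37
tool_pos: [0.5446, -0.101, 0.1375]
tool_rot: [-85.7, 57.6, -5.6]
force: [0.0, 0.8, -0.7]
grip_width: 0.0006
```

```bash
python3 st.py
```

```text
t 26.3667 jig tcp [20.1  0.8] z 137.5 tool axis jig [0.534 0.043] jaw az 80.8 grip 0.0005970532181339126 q [ 17.9  -8.7  -8.4 130.7  -7.3  25.7  95. ] F [ 0.   0.8 -0.7]
```

Tilt is still 32° and the pose is controlled. Next I retract along the channel at this height, to about jig x -95.

Call:
{"op": "servo_tool", "data": {
  "rows": [-20, 4, 0, 0, 1, -40, 7, 0, 0, 1, -60, 11, 0, 0, 1, -80, 14, 0, 0, 1, -100, 18, 0, 0, 1, -112, 20, 0, 0, 1, -112, 20, 0, 0, 1, -112, 20, 0, 0, 1]
}}

```text
time_s: 27.03
tool_pos: [0.4666, -0.0881, 0.1036]
tool_rot: [-85.6, 58.6, -5.9]
force: [0.0, -0.1, 0.3]
grip_width: 0.0004
```

```bash
python3 st.py
```

```text
t 27.0333 jig tcp [-59.   -0.3] z 103.6 tool axis jig [0.519 0.039] jaw az 80.4 grip 0.0004072115620860157 q [ 37.5 -17.3 -25.6 140.2 -23.5  25.7 109.2] F [ 0.  -0.1  0.3]
```

Call:
{"op": "servo_tool", "data": {
  "rows": [-60, 11, 20, 0, 1, -60, 11, 20, 0, 1, -60, 11, 20, 0, 1, -60, 11, 20, 0, 1, -60, 11, 20, 0, 1, -60, 11, 20, 0, 1, -60, 11, 20, 0, 1, -60, 11, 20, 0, 1, -60, 11, 20, 0, 1, -60, 11, 20, 0, 1]
}}

```text
time_s: 27.87
tool_pos: [0.4563, -0.0882, 0.0986]
tool_rot: [-84.9, 60.4, -5.2]
force: [0.4, 0.6, -0.1]
grip_width: 0.0006
```

```bash
python3 st.py
```

```text
t 27.8667 jig tcp [-69.1  -2.2] z 98.6 tool axis jig [0.492 0.043] jaw az 80.4 grip 0.000591664300700092 q [ 36.4 -17.2 -24.  140.2 -22.1  27.6 108.4] F [ 0.4  0.6 -0.1]
```

Call:
{"op": "servo_tool", "data": {
  "rows": [-80, 14, 10, 0, 1, -80, 14, 10, 0, 1, -80, 14, 10, 0, 1, -80, 14, 10, 0, 1, -80, 14, 10, 0, 1, -80, 14, 10, 0, 1, -80, 14, 10, 0, 1, -80, 14, 10, 0, 1, -80, 14, 10, 0, 1, -80, 14, 10, 0, 1]
}}

```text
time_s: 28.7
tool_pos: [0.444, -0.0931, 0.0972]
tool_rot: [-84.0, 62.3, -4.0]
force: [-0.2, 0.1, -0.1]
grip_width: 0.0002
```

Call:
{"op": "servo_tool", "data": {
  "rows": [-80, 14, 10, 0, 1, -80, 14, 10, 0, 1, -80, 14, 10, 0, 1, -80, 14, 10, 0, 1, -80, 14, 10, 0, 1, -80, 14, 10, 0, 1, -80, 14, 10, 0, 1, -80, 14, 10, 0, 1, -80, 14, 10, 0, 1, -80, 14, 10, 0, 1]
}}

```text
time_s: 29.53
tool_pos: [0.43, -0.1006, 0.0899]
tool_rot: [-82.7, 64.1, -2.6]
force: [0.1, 0.4, -0.7]
grip_width: 0.0006
```

```bash
python3 st.py
```

```text
t 29.5333 jig tcp [-92.7 -19. ] z 89.9 tool axis jig [0.433 0.058] jaw az 80.8 grip 0.0005553892401863816 q [ 36.8 -17.2 -20.5 140.2 -22.2  32.4 112.3] F [ 0.1  0.4 -0.7]
```

Call:
{"op": "servo_tool", "data": {
  "rows": [0, 10, 0, 0, 1, 0, 20, 0, 0, 1, 0, 20, 0, 0, 1, 0, 20, -8, 0, 1, 0, 20, -16, 0, 1, 0, 20, -22, 0, 1, 0, 20, -22, 0, 1]
}}

```text
time_s: 30.12
tool_pos: [0.4358, -0.0843, 0.0684]
tool_rot: [-82.6, 64.7, -2.7]
force: [0.0, -0.9, -1.0]
grip_width: 0.0003
```

```bash
python3 st.py; python3 - <<'E'
from h import *
p=read_camera("scene"); cv2.imwrite("pics/s5.png",cv2.resize(p["frame"][180:460,180:440],None,fx=2.1,fy=2.1))
p=read_camera("wrist"); cv2.imwrite("pics/w5.png",p["frame"])
E
```

```text
t 30.1167 jig tcp [-89.9  -2. ] z 68.4 tool axis jig [0.424 0.056] jaw az 80.6 grip 0.00025422521115206086 q [ 58.9 -17.2 -43.6 140.3 -33.5  31.1 119.7] F [ 0.  -0.9 -1. ]
```

View pics/s5.png

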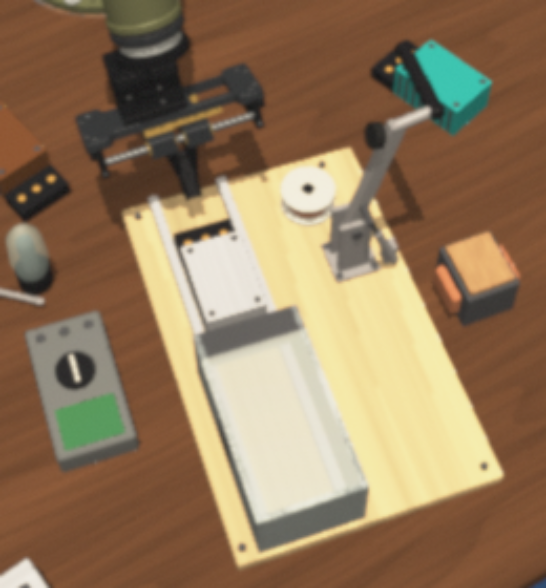

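View pics/w5.png

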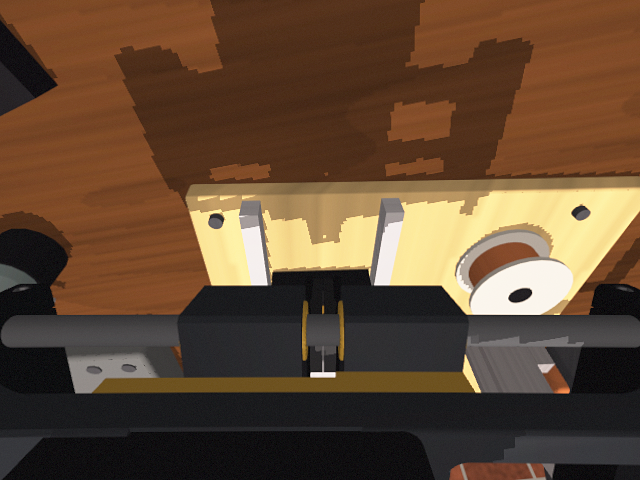

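Call:
{"op": "servo_tool", "data": {
  "rows": [0, 2, -8, 0, 1, 0, 2, -16, 0, 1, 0, 2, -24, 0, 1, 0, 2, -30, 0, 1, 0, 2, -33, 0, 1, 0, 2, -33, 0, 1]
}}

```text
time_s: 30.72
tool_pos: [0.444, -0.0822, 0.0393]
tool_rot: [-82.4, 64.9, -2.2]
force: [0.3, -0.7, 0.3]
grip_width: 0.0004
```

```bash
python3 st.py
```

```text
t 30.7167 jig tcp [-82.2   1.5] z 39.3 tool axis jig [0.42  0.059] jaw az 80.9 grip 0.0004004523797552533 q [ 81.4 -17.2 -65.2 140.2 -45.8  29.2 131.2] F [ 0.3 -0.7  0.3]
```

Call:
{"op": "servo_tool", "data": {
  "rows": [-6, 1, -5, 0, 1, -10, 1, -6, 0, 1, -10, 1, -6, 0, 1, -10, 1, -6, 0, 1, -10, 1, -6, 0, 1, -10, 1, -6, 0, 1]
}}

```text
time_s: 31.22
tool_pos: [0.4417, -0.0833, 0.0354]
tool_rot: [-82.1, 65.3, -1.9]
force: [-0.8, -0.5, 0.0]
grip_width: 0.0006
```

```bash
python3 st.py
```

```text
t 31.2167 jig tcp [-84.3  -0. ] z 35.4 tool axis jig [0.413 0.06 ] jaw az 80.9 grip 0.0005961838960619651 q [ 83.6 -17.2 -67.  140.2 -46.4  29.4 132.1] F [-0.8 -0.5  0. ]
```

Tip behind the foot: z and y are correct. I start pushing along the channel.

Call:
{"op": "servo_tool", "data": {
  "rows": [8, -1, 0, 0, 1, 18, -3, 0, 0, 1, 28, -5, 0, 0, 1, 38, -7, 0, 0, 1, 48, -9, 0, 0, 1, 58, -10, 0, 0, 1, 68, -12, 0, 0, 1, 78, -14, 0, 0, 1, 84, -15, 0, 0, 1, 88, -16, 0, 0, 1]
}}

```text
time_s: 32.05
tool_pos: [0.5293, -0.0987, 0.0341]
tool_rot: [-81.8, 65.5, -1.6]
force: [-3.3, 0.4, 2.0]
grip_width: 0.0002
```

```bash
python3 st.py; python3 - <<'E'
from h import *
p=read_camera("scene"); cv2.imwrite("pics/s6.png",cv2.resize(p["frame"][180:460,180:440],None,fx=2.1,fy=2.1))
E
```

```text
t 32.05 jig tcp [4.7 0.3] z 34.1 tool axis jig [0.41  0.062] jaw az 80.9 grip 0.0001657070483211546 q [ 75.2  10.2 -66.8 129.4  14.6  22.7  78.6] F [-3.3  0.4  2. ]
```

View pics/s6.png

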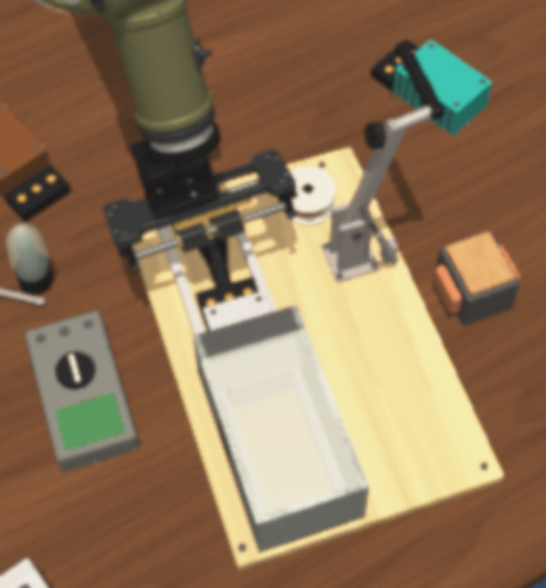

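Call:
{"op": "servo_tool", "data": {
  "rows": [8, -1, 0, 0, 1, 16, -3, 0, 0, 1, 24, -4, 0, 0, 1, 32, -6, 0, 0, 1, 40, -7, 0, 0, 1, 48, -9, 0, 0, 1, 56, -10, 0, 0, 1, 63, -11, 0, 0, 1, 68, -12, 0, 0, 1, 70, -13, 0, 0, 1]
}}

```text
time_s: 32.93
tool_pos: [0.6, -0.1126, 0.0353]
tool_rot: [-82.1, 65.4, -1.9]
force: [-1.6, 0.3, -0.6]
grip_width: 0.0001
```

```bash
python3 st.py; python3 - <<'E'
from h import *
p=read_camera("scene"); cv2.imwrite("pics/s7.png",cv2.resize(p["frame"][240:440,230:380],None,fx=3,fy=3))
p=read_camera("wrist"); cv2.imwrite("pics/w7.png",p["frame"])
E
```

```text
t 32.9333 jig tcp [76.7 -0.8] z 35.3 tool axis jig [0.413 0.06 ] jaw az 80.8 grip 0.00012267654750252617 q [ 60.2  18.7 -54.6 120.6  27.5  25.8  68. ] F [-1.6  0.3 -0.6]
```

View pics/s7.png

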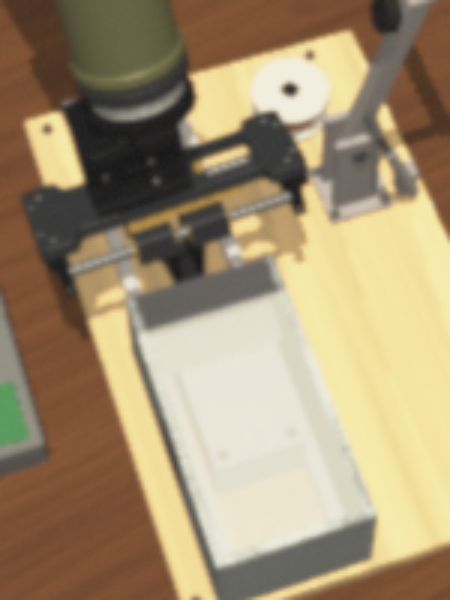

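View pics/w7.png

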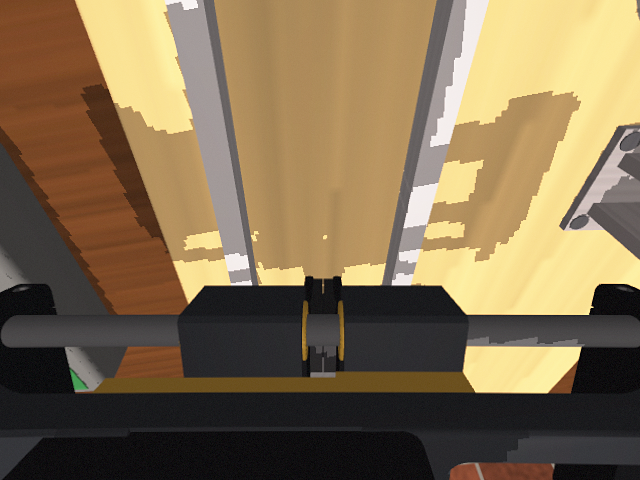

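Call:
{"op": "servo_tool", "data": {
  "rows": [3, 0, 0, 0, 1, 6, -1, 1, 0, 1, 9, -1, 1, 0, 1, 12, -2, 1, 0, 1, 14, -2, 1, 0, 1, 16, -3, 1, 0, 1, 16, -3, 1, 0, 1]
}}

```text
time_s: 33.62
tool_pos: [0.616, -0.1155, 0.0362]
tool_rot: [-82.1, 65.3, -1.9]
force: [-1.1, 0.5, -0.7]
grip_width: 0.0006
```

```bash
python3 st.py
```

```text
t 33.6167 jig tcp [93.  -0.9] z 36.2 tool axis jig [0.413 0.06 ] jaw az 80.9 grip 0.0005718140588486988 q [ 58.2  20.4 -53.  118.5  29.1  26.7  67. ] F [-1.1  0.5 -0.7]
```

Call:
{"op": "servo_tool", "data": {
  "rows": [3, 0, 0, 0, 1, 5, -1, 0, 0, 1, 7, -1, 0, 0, 1, 9, -1, 0, 0, 1, 10, -2, 0, 0, 1, 10, -2, 0, 0, 1]
}}

```text
time_s: 34.12
tool_pos: [0.626, -0.1175, 0.0363]
tool_rot: [-82.1, 65.3, -1.9]
force: [-0.6, 1.1, 0.2]
grip_width: 0.0007
```

```bash
python3 st.py; python3 - <<'E'
from h import *
p=read_camera("scene"); cv2.imwrite("pics/s8.png",cv2.resize(p["frame"][240:440,230:380],None,fx=3,fy=3))
p=read_camera("top"); cv2.imwrite("pics/t8.png",cv2.resize(p["frame"][100:310,230:440],None,fx=2.8,fy=2.8,interpolation=cv2.INTER_CUBIC))
E
```

```text
t 34.1167 jig tcp [103.2  -1. ] z 36.3 tool axis jig [0.413 0.06 ] jaw az 80.9 grip 0.0007495697792528921 q [ 56.9  21.5 -52.1 117.1  30.   27.2  66.4] F [-0.6  1.1  0.2]
```

View pics/s8.png

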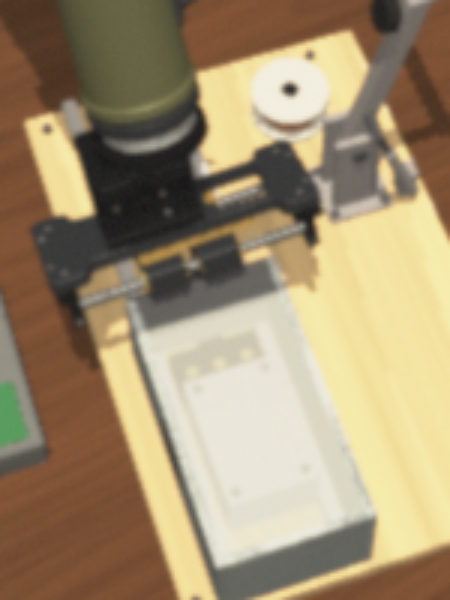

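View pics/t8.png

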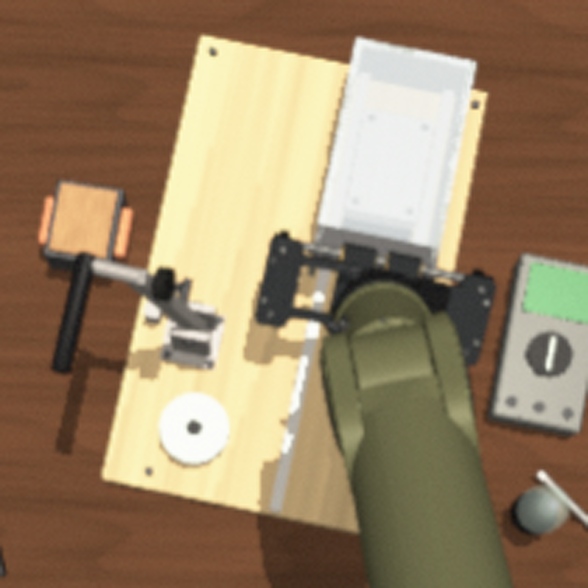

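The module is inside and its foot is visible through the roof, at about mid x = 181. I withdraw and check the flap.

Call:
{"op": "servo_tool", "data": {
  "rows": [-6, 1, 0, 0, 1, -14, 2, 0, 0, 1, -24, 4, 0, 0, 1, -34, 6, 0, 0, 1, -44, 8, 0, 0, 1, -54, 10, 0, 0, 1, -64, 11, 0, 0, 1, -70, 12, 0, 0, 1, -75, 13, 20, 0, 1, -75, 13, 40, 0, 1]
}}

```text
time_s: 35.05
tool_pos: [0.5478, -0.1033, 0.0745]
tool_rot: [-82.0, 65.6, -1.8]
force: [0.1, -0.3, 1.1]
grip_width: 0.0007
```

Call:
{"op": "servo_tool", "data": {
  "rows": [0, 0, 30, 0, 1, 0, 0, 60, 0, 1, 0, 0, 90, 0, 1, 0, 0, 120, 0, 1, 0, 0, 150, 0, 1, 0, 0, 170, 0, 1, 0, 0, 180, 0, 1, 0, 0, 180, 0, 1]
}}

```text
time_s: 35.72
tool_pos: [0.5515, -0.1046, 0.258]
tool_rot: [-82.5, 65.2, -2.3]
force: [0.4, 1.0, 1.0]
grip_width: 0.0007
```

```bash
python3 st.py; cat > chk.py <<'E'
from h import *
p=read_camera("scene"); f=p["frame"]; cv2.imwrite("pics/s9.png",cv2.resize(f[200:440,220:400],None,fx=2.5,fy=2.5,interpolation=cv2.INTER_CUBIC))
q=read_camera("top"); cv2.imwrite("pics/t9.png",cv2.resize(q["frame"][100:310,230:440],None,fx=2.8,fy=2.8,interpolation=cv2.INTER_CUBIC))
w=read_camera("wrist"); cv2.imwrite("pics/w9.png",w["frame"])
t=np.load("jig.npy");a=np.radians(t[2]);R=np.array([[np.cos(a),np.sin(a)],[-np.sin(a),np.cos(a)]])
E
python3 chk.py
```

```text
t 35.7167 jig tcp [27.5 -1.5] z 258.0 tool axis jig [0.415 0.058] jaw az 80.9 grip 0.0006925714524807207 q [ 76.6 -16.4 -55.6 113.1 -25.5  54.2 110.5] F [0.4 1.  1. ]
```

View pics/s9.png

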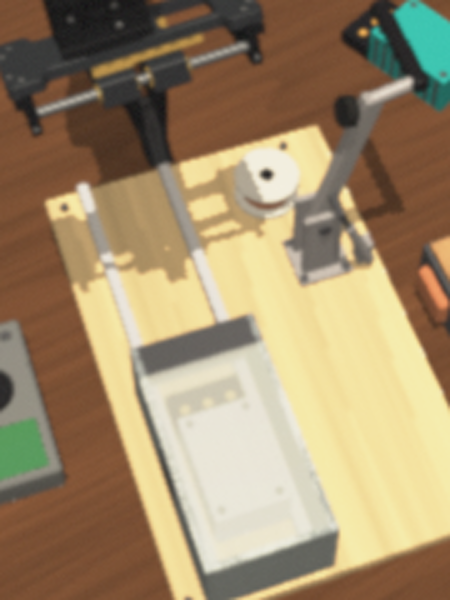

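View pics/w9.png

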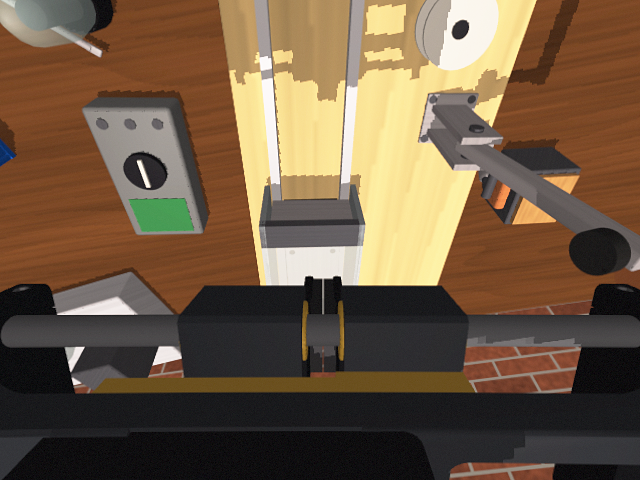

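View pics/t9.png

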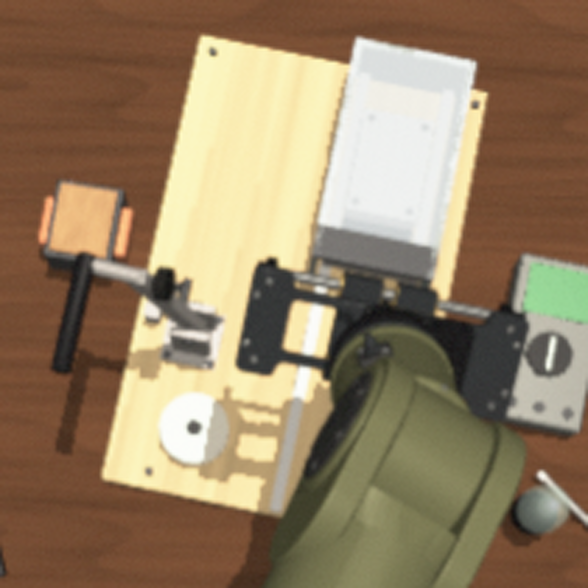

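```bash
cat > chk2.py <<'E'
from h import *
from scipy.spatial.transform import Rotation as Ro
o=get_obs(); w=read_camera("wrist")
M=Ro.from_euler("xyz",o["tool_rot"],degrees=True).as_matrix();T=np.eye(4);T[:3,:3]=M;T[:3,3]=o["tool_pos"]; w["cam_to_world"]=T@np.array(w["tool_from_camera"])
t=np.load("jig.npy");a=np.radians(t[2]);R=np.array([[np.cos(a),np.sin(a)],[-np.sin(a),np.cos(a)]])
cv2.imwrite("pics/w10.png",cv2.resize(w["frame"][150:290,220:410],None,fx=4,fy=4,interpolation=cv2.INTER_CUBIC))
for u in (295,315,335):
    for v in range(186,250,4):
        W=pix2w(w,u,v)*1000; print(u,v,(R@(W[:2]-t[:2])).round(0),W[2].round(0),w["frame"][v,u])
# module through the roof, scene camera: project edges for several mids
p=read_camera("scene")
def j2w(x,y,z): return np.array([t[0]+np.cos(a)*x-np.sin(a)*y,t[1]+np.sin(a)*x+np.cos(a)*y,z])/1000
g=cv2.resize(p["frame"][290:450,230:390],None,fx=3.7,fy=3.7,interpolation=cv2.INTER_CUBIC)
def dl(P,col):
    px=[tuple(int(round((k-c+.5)*3.7)) for k,c in zip(w2pix(p,j2w(*x)),(230,290))) for x in P]
    for i in range(len(px)-1): cv2.line(g,px[i],px[i+1],col,1)
m=180
dl([(m-29,-32,61),(m+65,-32,61),(m+65,32,61),(m-29,32,61),(m-29,-32,61)],(0,0,255))
dl([(m-65,-32,33),(m-65,32,33)],(0,255,0))
dl([(97,-53,94),(295,-53,94),(295,53,94),(97,53,94),(97,-53,94)],(255,0,0))
cv2.imwrite("pics/s10.png",g)
E
python3 chk2.py
```

```text
295 186 [ 98. -18.] 14.0 [ 92 141 175]
295 190 [102. -18.] 16.0 [ 91 140 174]
295 194 [109. -18.] 15.0 [ 90 141 175]
295 198 [114. -19.] 15.0 [ 96 142 176]
295 202 [104. -18.] 40.0 [91 92 99]
295 206 [104. -18.] 48.0 [ 91  94 100]
295 210 [104. -18.] 56.0 [87 90 97]
295 214 [104. -18.] 63.0 [90 92 99]
295 218 [104. -18.] 71.0 [ 93  95 101]
295 222 [ 98. -18.] 86.0 [49 49 50]
295 226 [ 97. -18.] 94.0 [45 46 46]
295 230 [101. -18.] 95.0 [97 93 99]
295 234 [107. -18.] 94.0 [93 92 96]
295 238 [112. -18.] 94.0 [93 92 96]
295 242 [117. -18.] 94.0 [95 92 98]
295 246 [122. -19.] 94.0 [95 92 96]
315 186 [99.  5.] 14.0 [ 91 139 175]
315 190 [103.   5.] 15.0 [ 90 140 174]
315 194 [109.   5.] 15.0 [ 91 141 174]
315 198 [114.   5.] 16.0 [ 94 144 177]
315 202 [103.   4.] 41.0 [ 96  95 102]
315 206 [104.   4.] 48.0 [ 93  95 101]
315 210 [103.   4.] 57.0 [ 92  93 101]
315 214 [104.   3.] 64.0 [ 95  95 104]
315 218 [104.   3.] 71.0 [ 94  93 102]
315 222 [97.  2.] 88.0 [47 48 50]
315 226 [97.  2.] 93.0 [61 60 62]
315 230 [102.   2.] 94.0 [97 94 98]
315 234 [106.   2.] 95.0 [97 94 99]
315 238 [113.   2.] 94.0 [98 96 99]
315 242 [117.   2.] 95.0 [ 97  94 100]
315 246 [122.   2.] 95.0 [93 91 96]
335 186 [99. 29.] 14.0 [ 97 150 184]
335 190 [104.  29.] 16.0 [ 95 147 185]
335 194 [110.  29.] 15.0 [ 98 149 185]
335 198 [115.  29.] 15.0 [101 155 193]
335 202 [104.  27.] 41.0 [ 92  95 102]
335 206 [103.  26.] 50.0 [ 94  93 101]
335 210 [104.  25.] 57.0 [ 95  95 102]
335 214 [103.  25.] 65.0 [ 93  92 100]
335 218 [105.  24.] 71.0 [ 94  95 102]
335 222 [97. 22.] 89.0 [49 48 49]
335 226 [98. 22.] 94.0 [86 86 88]
335 230 [103.  22.] 93.0 [100  99 104]
335 234 [108.  22.] 94.0 [100  98 101]
335 238 [113.  23.] 94.0 [100  98 102]
335 242 [118.  23.] 94.0 [97 95 98]
335 246 [124.  23.] 93.0 [93 88 92]
```

View pics/w10.png

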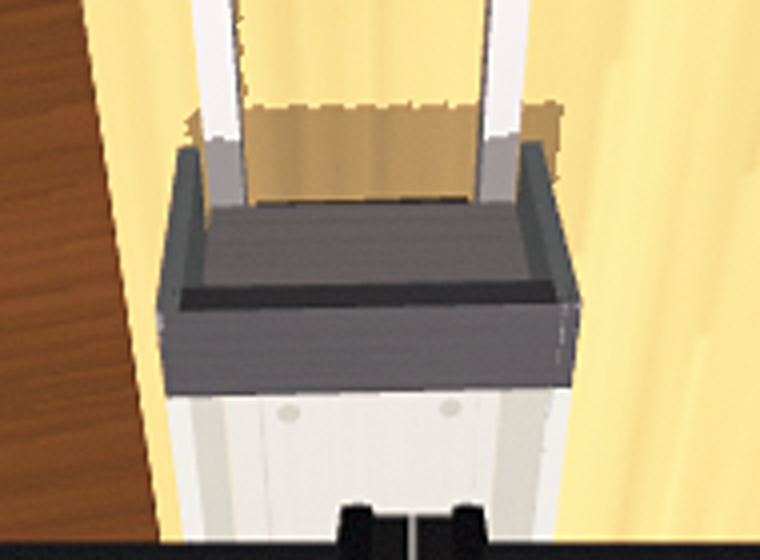

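View pics/s10.png

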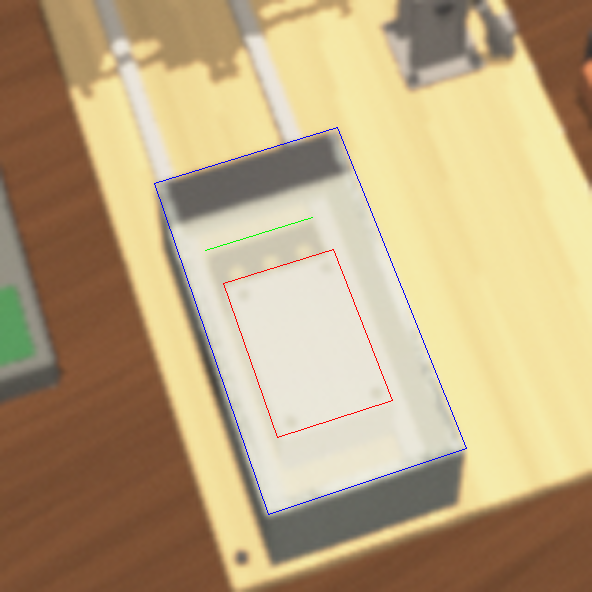

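The flap hangs vertical (jig x 104 from z 40 to 71), the module overlay fits at mid x of about 180 (176 or more is needed), the clamp is back and the gripper is clear.

```bash
python3 - <<'E'
from cell import sign_off,get_obs
print(get_obs()["time_s"]); print(sign_off())
E
```

```text
35.9667
the job is handed in; nothing more can be done
None
```

The job is done and handed in at 36.0 s of the 72 s allowed.

- **Clamp:** I gripped the handle and swung the clamp down onto the module. I let go and lifted clear, leaving it held by the clamp alone for over 1.5 s. Then I swung it fully back to its stop.
- **Push:** the moves can only shift and turn the tool, so I tilted it outward about 25° by driving the arm against its joint limits. That let the closed fingers slope in under the lintel and push on the foot's rear face. The force readings taken during the push stayed at or below about 4 N.

**Last checks:**
- **Flap:** wrist depth shows it vertical at jig x of about 104 from z 40 to 71 mm, so it is fully shut.
- **Module:** seen through the roof, it is at about jig x 180 mm, past the 176 mm needed. I judged this by overlaying its outline on the picture.
- **Clamp and bystanders:** the clamp is back, and the reel, meter and transformer look unmoved in the last pictures. The valve and screwdriver show only partly there and look in place.
- **Gripper:** it is clear of everything.

No check failed or disagreed. While I set up the tilt, joints 2 and 4 sat at their range limits to within the reading's rounding. Joint 4 read 140.3 against a limit of 140.29.

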